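# Latch, tug-test and tip out a flip-top box of spark plugs

### The arm

A 7-joint arm with a two-finger parallel gripper is mounted at the origin on a cart in front of the work surface, level with it; the furniture and walls round the work are solid. World frame = base frame: x ahead of the robot, y to its left, z up, the work surface at z = 0. Lengths are in m, angles in rad, forces in N, time in s.
With the tool pointing down it reaches from about 0.425 to 0.925 m from the base axis. Payload 6.8 kg.
Tool frame: the origin (TCP) lies on the front face of the gripper's body, between the roots of the fingers; the fingertips stand 73 mm ahead of it and the grasp point (between the pads) lies 54 mm ahead of it; z points along the fingers, y is the direction in which the jaws open and shut (so a half turn about z gives the same grasp; the last joint's range is limited). The gripper opens to 85 mm and grips with 20 to 120 N. Pads are 22 mm wide; open, the fingers measure 114 mm over their backs; the gripper's body (76 mm by 85 mm) begins 54 mm behind the grasp point. The pads swing forward as they close: fully open they stand 13 mm farther back than shut.
Start: joints at [1.239, 0.477, 0.022, 1.555, -0.011, 1.109, -0.083], TCP at [0.15, -0.658, 0.304] pointing down, gripper open.
Joint ranges: [-2.96, 2.96], [-0.34, 2.1], [-1.41, 1.46], [0.24, 2.44], [-1.37, 4.51], [0.17, 1.92], [-2.96, 2.96]. Speed limits (rad/s): [2.39, 2.39, 3.14, 3.14, 3.14, 3.14, 3.14].

### API

Orientations are given as a unit quaternion [w, x, y, z].
In Python, from station import get_obs, read_camera, hand_in, spot_in, cut_out, spot_point gives the robot as it stands. The module is installed in compiled form; this text tells all that it offers.
- The arm moves only by the tool move_arm, never from a script. Its arguments are lists of equal length, an entry for each row: "gripper": the opening, from 0 (shut) to 1 (fully open); "xyz": the shift along the tool's x, y, z in cm, a list of three; "twist": the turn about the tool's z in rad. A call has 1 to 5 rows; each row is the pose to reach, as a shift and turn from the pose commanded when the call began, along the tool's axes at that moment; what a row does not reach only later rows make up. A row lasts 1/12 s, in which the tool goes at most 41.7 mm and 7.16 degrees, less where a joint would pass 70% of its speed; a pose out of reach is approached as far as the arm can. A call with a gripper value outside its range is refused whole. The fingers move at their own pace and stop on an object; "squeeze" is the grip in N (left out, the last holds). Time passes only in rows, so rows that repeat a pose let the fingers close. It gives the time, the measured TCP pose, the force and the opening at its end, in the units of the state.
- get_obs(): the state, without advancing time (a new reading comes with each control period).
- read_camera(name): name is "scene" or "top" or "wrist"; returns a dict with "pixels" (420x560x3 uint8, red, green, blue), "fx", "fy", "cx", "cy" (pixels), "k1" (the pictures are not rectified: a ray, as slopes to the right and down, at radius r is drawn at 1 + k1 r^2 times it, then the intrinsics apply), "R" (3x3) and "t" (3): a world point X has camera coordinates R X + t. Camera axes: x right, y down, z forward; pixel columns grow to the right and rows downward; lengths in m; the calibration is good to about 2 mm. A picture is of the moment at which its call begins. There is no depth.
- hand_in(): hands the job in, once; it reports no verdict.
Trained networks look in the newest picture that a camera, given by its name, has taken for a name from the list of things; names that differ only in an ending like _2 or _b are one class to them, and where a whole thing is asked for, a point or a joint stands for the part that bears it (a point fixed in the world has none). Each returns a list of dicts, best first, with "p" (0 to 1); they miss things now and then, are a little off and sometimes report something else, mostly with a low value. They report only what shows in the picture. A call takes as long as a camera call.
- spot_in(query, camera): "centre" ([x, y, z] in m, in world coordinates, good to about 4 mm: the middle of the surface that is visible of it).
- cut_out(query, camera): "pixels" (420x560 bool, what is visible of it).
- spot_point(query, camera): "centre" ([x, y, z] in m, in world coordinates, good to about 4 mm: a listed point, or the origin of a listed thing).
The state is a dict: "t": time; "q": joint angles; "joint_vel": joint speeds; "joint_torque": joint torques, N m; "eef_pos": TCP position; "tool_rot": TCP orientation; "contact_force": force on the tool from outside, world axes, zero at the start; "torque": the same for the moment, N m; "gripper_width": opening from 0.0 (shut) to 1.0 (fully open).
Only numpy, scipy, OpenCV 4.12 (cv2) and the standard library are available. Lean on these libraries where they do the work, as an engineer would, in place of code of your own. Each camera call takes 0.05 s, during which the arm holds its last target.

### The job

Empty the flip-top box of used spark plugs into the yellow bin below it: first press the red latch knob fully home, then take the box by its yellow tab and tug it firmly outwards against the latch, along the pivot axis, to make sure it is held. Then swing the cradle over by its black handle bar to its stop so that the box turns upside down, its lid falls open and the plugs drop into the bin, and swing it all the way back to its leaning rest position, leaving the lid shut and the latch home. Do not disturb the tin, the tape measure or the hex keys beside it, and never tip an unlatched cradle.

Things in the scene. Friction and masses are not known exactly. Their poses are not given: they have to be found in the camera images.
- tip_stand: Fixed grey tipping stand: a column 220 mm high on a 104 x 37 mm foot plate, 88 to 122 mm to +y of the origin, whose bearing carries the cradle on a level pivot axis 190 mm above the work surface. Origin on the work surface straight below the axis; x to the rear (away from the robot), y along the axis from the cradle's open, latch end towards the column, z up.
- cradle (a joint): Aluminium cradle that turns about the stand's axis. 0 = rest stop: the box leans 24 degrees (its mouth looks up and towards the robot, to -x of the stand); it grows as the top of the box goes on towards the robot and down; 2.461 rad = other stop, the mouth 165 degrees from straight up. Friction (0.35 N m) holds it wherever it is left, so the handle needs about 4 N.
- handle_bar (a point): Middle of the black handle bar at the back of the cradle: 14 mm thick, 90 mm long, parallel to the pivot axis and 105 mm from it, with arms at both its ends and 40 mm free between the bar and the cradle. At rest it is behind the axis (86 degrees to the rear of straight up); it swings over the top to 55 degrees on the robot's side, and may turn within the fingers.
- latch (a joint): Drop bolt at the open (-y) end of the cradle: 0 = raised, 0.020 m = fully home, where its blade stands behind the box's foot. It slides along the box's own z (24 degrees from vertical at rest), is pressed down with about 3 N and stays where it is left.
- knob_top (a point): Centre of the top face of the latch's red round knob, 22 mm across and 12 mm thick; z is the line of the bolt, outwards, and pressing goes along -z.
- bolt_blade: Steel blade of the latch, 20 x 8 x 18 mm, 2 mm from the end of the box; it carries the pull when the box is tugged.
- plug_box: Blue flip-top box, loose on the cradle's floor with its base under the cradle's two rails; 98 x 64 x 60 mm body (y, x, z) with 3 mm walls and a low foot at its -y end, 0.3 kg. It could slide out only along its -y, at most 2 mm before it meets the latched blade. Origin at its underside; y along the pivot axis, z to its mouth.
- tab (a point): Centre of the upper part of the box's yellow pull tab, 15 mm below its top. The tab stands on the foot, 10 mm thick along the box's x, 30 mm wide along the axis (y), 46 mm tall along the box's z, so at rest it leans 24 degrees towards the robot with its flat sides facing along the box's x: grip it there with the tool tilted likewise. Tugging is towards the box's -y with 8 to 15 N.
- box_lid (a joint): Grey lid of the box, hinged along its rear rim; 0 = shut, opens up to 1.9 rad. No spring or catch: it is shut by its weight while the mouth looks up and swings open as the box is turned over (about 1.3 rad at the cradle's far stop), and falls shut again on the way back.
- plug_0: White and metal used spark plug 64 mm long, 18 mm thick, 0.05 kg, in the box at first; origin at its side, halfway along.
- plug_1: Another such spark plug.
- plug_2: The third spark plug.
- catch_bin: Yellow parts bin 174 x 139 x 68 mm, 3 mm walls, fixed to the work surface below the box. Origin at the centre of its underside; x runs along its length towards its high end, which is on the robot's side.
- paste_tin: Green and yellow round tin, 68 mm across, 51 mm high, a bystander.
- hoist_column (a point): Foot centre of the tall brown hoist column, fixed between the robot and the left of the stand; keep the arm clear of it: 52 mm radius up to 0.34 m high, then a pole of 16 mm radius up to a hub of 46 mm radius and a boom from 0.65 m up.
- tape_measure: Yellow tape measure 78 x 32 x 62 mm, a bystander.
- hex_keys: Red folding holder of hex keys, 85 x 28 x 21 mm, a bystander.

How it is judged:
On the way, in this order (a step that is already met when the one before it is completed fails the run):
1. The latch is pressed home (within 3 mm) while the cradle is at rest (value of joint latch above 0.017 m and value of joint cradle below 0.15 rad), for 0.2 s.
2. The full box is tugged outwards, so that it bears on the latch blade with more than 4 N, the latch home and the cradle at rest (contact force between plug_box and bolt_blade above 4 N and value of joint latch above 0.016 m and value of joint cradle below 0.15 rad and distance between each of plug_0, plug_1, plug_2 and plug_box below 0.075 m), for 0.1 s.
3. The cradle is swung over so that the box is upside down (within 20 degrees of the far stop) and its lid has swung open by 30 degrees or more (value of joint cradle above 2.1 rad and value of joint box_lid above 0.52 rad), for 0.3 s.
At the end, for the whole second after the job is handed in: All three plugs lie in the yellow bin; the cradle is back at its leaning rest (within 0.15 rad of the rest stop), the box still in it with the lid shut (within 0.15 rad) and the latch home (within 4 mm); all at rest (value of joint each of cradle, box_lid below 0.15 rad and value of joint latch above 0.016 m and distance between tab and knob_top below 0.07 m and linear speed of plug_box below 0.03 m/s and x of plug_0 in the frame of catch_bin between -0.088 and 0.088 m and y of plug_0 in the frame of catch_bin between -0.068 and 0.068 m and z of plug_0 in the frame of catch_bin between -0.005 and 0.058 m and linear speed of each of plug_0, plug_1, plug_2 below 0.05 m/s and x of plug_1 in the frame of catch_bin between -0.088 and 0.088 m and y of plug_1 in the frame of catch_bin between -0.068 and 0.068 m and z of plug_1 in the frame of catch_bin between -0.005 and 0.058 m and x of plug_2 in the frame of catch_bin between -0.088 and 0.088 m and y of plug_2 in the frame of catch_bin between -0.068 and 0.068 m and z of plug_2 in the frame of catch_bin between -0.005 and 0.058 m); the robot touches nothing.
It fails at once if The cradle is tipped with the latch not home (value of joint cradle above 0.4 rad and value of joint latch below 0.014 m).
It fails at once if The paste tin is moved by more than 30 mm (distance of paste_tin from where it was at the start of the episode above 0.03 m).
It fails at once if The tape measure is moved by more than 30 mm (distance of tape_measure from where it was at the start of the episode above 0.03 m).
It fails at once if The hex keys is moved by more than 30 mm (distance of hex_keys from where it was at the start of the episode above 0.03 m).
It also fails if it takes over 70 s, if anything falls off the work surface, if the arm or the gripper's body presses on something with over 40 N, if the wrist force passes 120 N, or if a joint passes its speed limit or range.

## Working session

There is one attempt and no reset: what is moved stays moved. The work goes in short steps, Python scripts to look and compute and a tool call to move; the robot and the scene stay as the last step left them, time stands still between calls to the robot, and variables do not carry over. Pictures are saved under pics/ and viewed, and the job is handed in when it is done.

Besides the shell and the picture viewer there is one more tool, called as name([rows], argument=value, ...), one row to a line, values as JSON. move_arm: Moves the arm, as the interface text tells. Its arguments: {"type":"object","properties":{"gripper":{"type":"array","items":{"type":"number"}},"xyz":{"type":"array","items":{"type":"array","items":{"type":"number"}}},"twist":{"type":"array","items":{"type":"number"}},"squeeze":{"type":"number"}},"required":["gripper","xyz","twist"]}

```bash
mkdir -p pics; ls
cat > h.py <<'E'
import numpy as np, cv2
from station import *
def snap(cam,fn):
    c=read_camera(cam); cv2.imwrite('pics/'+fn,c['pixels'][:,:,::-1]); return c
def proj(c,X):
    p=np.asarray(c['R'])@np.asarray(X)+np.asarray(c['t']); s=p[:2]/p[2]; s=s*(1+c['k1']*(s@s)); return s*[c['fx'],c['fy']]+[c['cx'],c['cy']]
E
python3 - <<'E'
from h import *
o=get_obs()
for k,v in o.items(): print(k,np.round(v,4))
for c in ['scene','top','wrist']:
    d=snap(c,c+'0.png'); R=np.array(d['R']); print(c,'pos',np.round(-R.T@d['t'],3),np.round(R,2).tolist())
    for n in ['knob_top','tab','handle_bar','tip_stand','plug_box','catch_bin','paste_tin','tape_measure','hex_keys','hoist_column']:
        try:
            r=spot_point(n,c); print(n,[(np.round(x['centre'],4).tolist(),round(x['p'],2)) for x in r[:2]])
        except Exception as e: print(n,e)
print(get_obs()['t'])
E
```

```text
pics
t 0.0
q [ 1.2389  0.4778  0.0223  1.5565 -0.0115  1.1093 -0.0831]
joint_vel [-0.0004 -0.0018 -0.0018 -0.0001 -0.0009  0.0003 -0.0005]
joint_torque [ 7.00000e-04 -5.96456e+01  1.60920e+00 -2.81194e+01  1.27000e-02
  9.20000e-03  0.00000e+00]
eef_pos [ 0.1497 -0.6577  0.3029]
tool_rot [-9.000e-04  9.937e-01  1.117e-01 -2.000e-04]
contact_force [-0.8851 -0.0381  0.2561]
torque [-0.0137  0.0117 -0.0411]
gripper_width 1.0008
scene pos [0.05  0.123 0.878] [[-0.52, -0.85, 0.0], [-0.67, 0.4, -0.63], [0.54, -0.33, -0.78]]
knob_top [([0.4839, -0.3674, 0.2398], 0.62)]
tab [([0.4676, -0.3357, 0.2038], 0.8)]
handle_bar [([0.5947, -0.3232, 0.1997], 0.91)]
tip_stand []
plug_box [([0.5062, -0.2934, 0.158], 0.72)]
catch_bin [([0.4495, -0.2699, -0.0014], 0.87)]
paste_tin []
tape_measure [([0.6924, -0.3082, -0.0023], 0.72)]
hex_keys [([0.4669, -0.3345, 0.2024], 0.67), ([0.5874, -0.0393, -0.0021], 0.55)]
hoist_column []
top pos [ 0.204 -0.362  1.07 ] [[0.48, -0.88, -0.0], [-0.81, -0.44, -0.38], [0.33, 0.18, -0.93]]
knob_top [([0.4817, -0.3684, 0.2383], 0.42)]
tab [([0.4687, -0.343, 0.209], 0.8)]
handle_bar [([0.4938, -0.2887, 0.002], 0.66), ([0.5921, -0.3205, 0.1965], 0.56)]
tip_stand [([0.495, -0.2895, 0.0028], 0.67)]
plug_box [([0.5033, -0.2887, 0.1557], 0.87)]
catch_bin [([0.4496, -0.2697, 0.0031], 0.91)]
paste_tin []
tape_measure [([0.6915, -0.3086, -0.0006], 0.67)]
hex_keys [([0.5862, -0.0415, 0.0009], 0.78)]
hoist_column []
wrist pos [ 0.216 -0.644  0.373] [[0.22, -0.98, 0.0], [-0.94, -0.21, 0.27], [-0.26, -0.06, -0.96]]
knob_top []
tab []
handle_bar []
tip_stand []
plug_box []
catch_bin []
paste_tin []
tape_measure []
hex_keys []
hoist_column []
1.65
```

View pics/scene0.png

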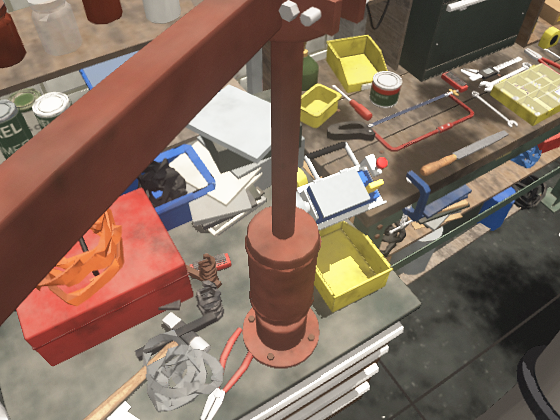

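View pics/top0.png

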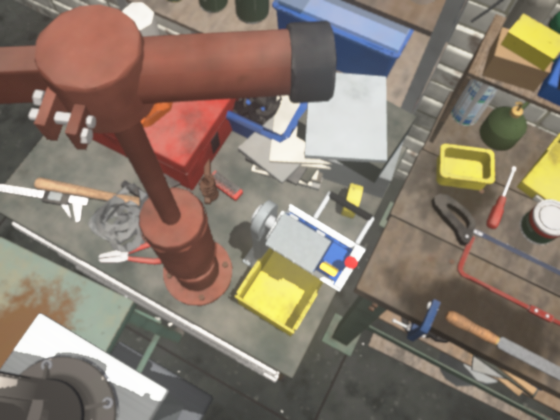

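```bash
cat >> h.py <<'E'
def ray(c,uv):
    K=np.array([[c['fx'],0,c['cx']],[0,c['fy'],c['cy']],[0,0,1.]])
    s=cv2.undistortPoints(np.array([[uv]],float),K,np.array([c['k1'],0,0,0,0.]))[0,0]
    R=np.array(c['R']); return -R.T@c['t'], R.T@np.array([s[0],s[1],1])
def onz(c,uv,z):
    p,d=ray(c,uv); return p+d*(z-p[2])/d[2]
E
python3 - <<'E'
from h import *
c=read_camera('scene'); 
# foot flange left/right/bottom edges
for uv in [(243,335),(320,335),(281,362),(281,337)]: print('scene',uv,np.round(onz(c,uv,0.015),3))
for uv in [(247,240),(318,240),(283,240)]: print('scene',uv,np.round(onz(c,uv,0.32),3))
t=read_camera('top')
for uv in [(163,272),(230,268),(197,302),(196,270)]: print('top',uv,np.round(onz(t,uv,0.015),3))
for k in ['scene','top']:
    cc={'scene':c,'top':t}[k]
    m=cut_out('hoist_column',k); print(len(m))
print(get_obs()['t'])
for cam,cc in (('scene',c),('top',t)):
  im=cc['pixels'][:,:,::-1]
  uv=proj(cc,[0.48,-0.33,0.2]).astype(int); print(uv)
  x0=max(0,uv[0]-90);y0=max(0,uv[1]-70)
  cv2.imwrite(f'pics/{cam}_crop.png',cv2.resize(im[y0:y0+140,x0:x0+190],None,fx=4,fy=4,interpolation=cv2.INTER_CUBIC)); print(x0,y0)
E
```

```text
scene (243, 335) [ 0.41  -0.021  0.015]
scene (320, 335) [ 0.334 -0.146  0.015]
scene (281, 362) [ 0.327 -0.055  0.015]
scene (281, 337) [ 0.369 -0.081  0.015]
scene (247, 240) [ 0.405 -0.043  0.32 ]
scene (318, 240) [ 0.353 -0.129  0.32 ]
scene (283, 240) [ 0.378 -0.087  0.32 ]
top (163, 272) [ 0.347 -0.029  0.015]
top (230, 268) [ 0.423 -0.15   0.015]
top (197, 302) [ 0.326 -0.126  0.015]
top (196, 270) [ 0.384 -0.088  0.015]Traceback (most recent call last):
  File "<stdin>", line 10, in <module>
ValueError: it knows: bolt_blade, box_lid, catch_bin, cradle, handle_bar, hex_keys, knob_top, latch, paste_tin, plug, plug_box, tab, tape_measure, tip_stand
```

Run:
```python
from h import *
t=read_camera('top');c=read_camera('scene')
for z in (0.65,0.75): print(z,[np.round(onz(t,uv,z),3) for uv in [(90,80),(330,60),(20,80)]],[np.round(onz(c,uv,z),3) for uv in [(290,10),(130,110),(0,260)]])
print(proj(t,[0.375,-0.085,0.65]),proj(t,[0.375,-0.085,0.34]),proj(c,[0.375,-0.085,0.65]))
for cam,cc in (('scene',c),('top',t)):
  im=cc['pixels'][:,:,::-1]
  uv=proj(cc,[0.48,-0.33,0.2]).astype(int)
  x0=max(0,uv[0]-90);y0=max(0,uv[1]-70)
  cv2.imwrite(f'pics/{cam}_crop.png',cv2.resize(im[y0:y0+140,x0:x0+190],None,fx=4,fy=4,interpolation=cv2.INTER_CUBIC)); print(uv,x0,y0)
print(get_obs()['t'])
```

```text
0.65 [array([ 0.392, -0.058,  0.65 ]), array([ 0.527, -0.258,  0.65 ]), array([0.359, 0.005, 0.65 ])] [array([ 0.401, -0.104,  0.65 ]), array([0.34 , 0.073, 0.65 ]), array([0.255, 0.184, 0.65 ])]
0.75 [array([ 0.347, -0.13 ,  0.75 ]), array([ 0.45 , -0.282,  0.75 ]), array([ 0.322, -0.083,  0.75 ])] [array([ 0.247, -0.004,  0.75 ]), array([0.213, 0.095, 0.75 ]), array([0.165, 0.157, 0.75 ])]
[102.53624335 103.50251782] [163.2343096  217.96696571] [287.75959808  28.03581055]
[363 183] 273 113
[326 259] 236 189
1.85
```

View pics/scene_crop.png

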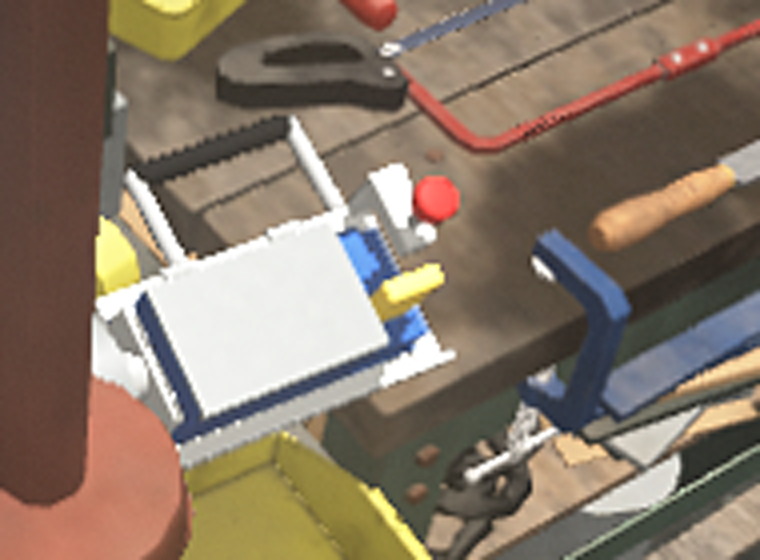

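View pics/top_crop.png

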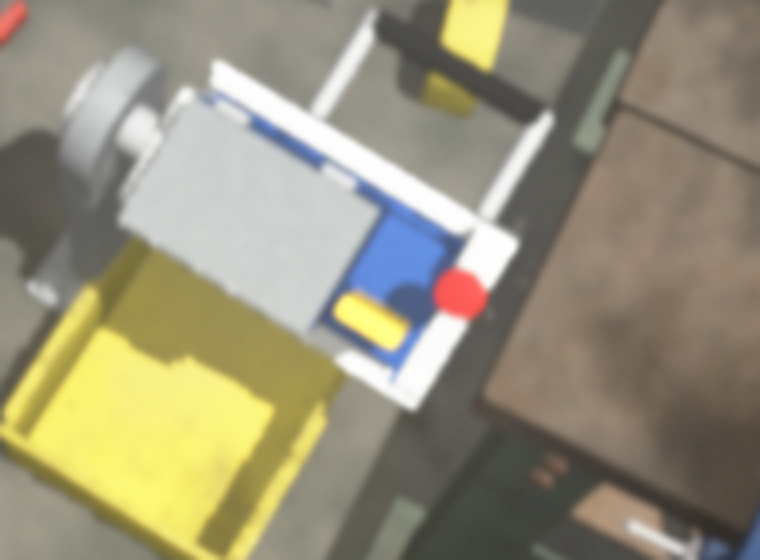

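Run:
```python
from h import *
t=read_camera('top');c=read_camera('scene')
for p in [[0.49,-0.27,0.7],[0.4,-0.13,.7],[0.15,-0.658,0.35],[0.4,-0.45,.4],[0,0,0.1]]: print(p,np.round(proj(t,p)),np.round(proj(c,p)))
```

```text
[0.49, -0.27, 0.7] [331.  59.] [ 376. -104.]
[0.4, -0.13, 0.7] [144.  71.] [317. -50.]
[0.15, -0.658, 0.35] [466. 584.] [661. 176.]
[0.4, -0.45, 0.4] [398. 309.] [472. 103.]
[0, 0, 0.1] [ 35. 419.] [373. 554.]
```

View pics/wrist0.png

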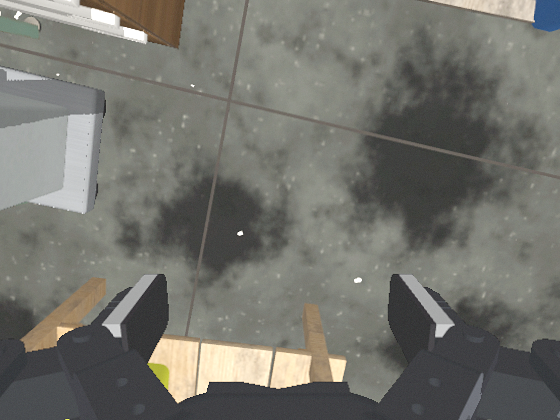

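move_arm([
  [3, -1.3, -1],
  [6, -2.6, -2],
  [9, -3.9, -3],
  [12, -5.2, -4],
  [15, -6.5, -5],
], gripper=[1, 1, 1, 1, 1], twist=[0, 0, 0, 0, 0])

```text
t: 2.37
eef_pos: [0.2827, -0.5604, 0.3545]
tool_rot: [0.0, 0.994, 0.112, 0.0]
contact_force: [0.9, -0.9, -1.2]
gripper_width: 1.003
```

move_arm([
  [3, -1.3, 0],
  [6, -2.6, 0],
  [9, -3.9, 0],
  [12, -5.2, 0],
  [15, -6.5, 0],
], gripper=[1, 1, 1, 1, 1], twist=[-0.1, -0.2, -0.3, -0.4, -0.5])

```text
t: 2.78
eef_pos: [0.4146, -0.4638, 0.3542]
tool_rot: [0.0, 0.934, 0.356, 0.0]
contact_force: [-0.5, -0.7, 0.6]
gripper_width: 0.998
```

move_arm([
  [0, 0, 0],
  [0, 0, 0],
  [0, 0, 0],
  [0, 0, 0],
  [0, 0, 0],
], gripper=[0, 0, 0, 0, 0], twist=[-0.11, -0.22, -0.33, -0.44, -0.53])

```text
t: 3.2
eef_pos: [0.4135, -0.4648, 0.354]
tool_rot: [0.0, 0.808, 0.589, -0.0]
contact_force: [-0.2, 0.4, -0.1]
gripper_width: 0.3
```

```bash
cat >> h.py <<'E'
from scipy.spatial.transform import Rotation as Rt
def st():
    o=get_obs(); q=o['tool_rot']; R=Rt.from_quat([q[1],q[2],q[3],q[0]]).as_matrix()
    print('t',round(o['t'],2),'p',np.round(o['eef_pos'],4),'xt',np.round(R[:,0],3),'zt',np.round(R[:,2],3),'q',np.round(o['q'],3),'F',np.round(o['contact_force'],1),'g',round(o['gripper_width'],3)); return o,R
E
python3 - <<'E'
from h import *
o,R=st()
snap('scene','scene1.png');snap('top','top1.png');snap('wrist','wrist1.png')
for c in ['scene','top','wrist']:
    for n in ['knob_top','tab','handle_bar','tip_stand','plug_box','bolt_blade']:
        r=spot_point(n,c); print(c,n,[(np.round(x['centre'],4).tolist(),round(x['p'],2)) for x in r[:2]])
E
```

```text
t 3.2 p [ 0.4135 -0.4648  0.354 ] xt [ 0.306  0.952 -0.   ] zt [-0. -0. -1.] q [ 0.95   0.365 -0.272  1.615  0.104  1.176  0.343] F [-0.2  0.4 -0.1] g 0.3
scene knob_top [([0.486, -0.3654, 0.2405], 0.6), ([0.5865, -0.0376, 0.0007], 0.59)]
scene tab [([0.4642, -0.3369, 0.2027], 0.76), ([0.5867, -0.0379, -0.002], 0.15)]
scene handle_bar [([0.5954, -0.3211, 0.2011], 0.86), ([0.4839, -0.3644, 0.2405], 0.51)]
scene tip_stand []
scene plug_box [([0.5045, -0.29, 0.1586], 0.68)]
scene bolt_blade []
top knob_top []
top tab [([0.4677, -0.3421, 0.2105], 0.72), ([0.5927, -0.3225, 0.1969], 0.43)]
top handle_bar [([0.5926, -0.322, 0.1977], 0.67)]
top tip_stand []
top plug_box [([0.498, -0.2903, 0.1562], 0.77)]
top bolt_blade []
wrist knob_top [([0.4837, -0.3684, 0.2374], 0.59)]
wrist tab []
wrist handle_bar []
wrist tip_stand []
wrist plug_box []
wrist bolt_blade []
```

View pics/scene1.png

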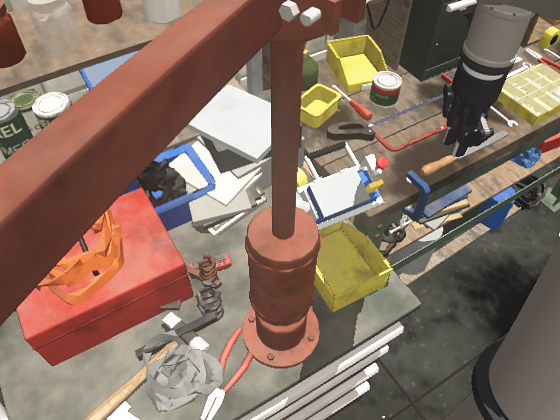

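View pics/top1.png

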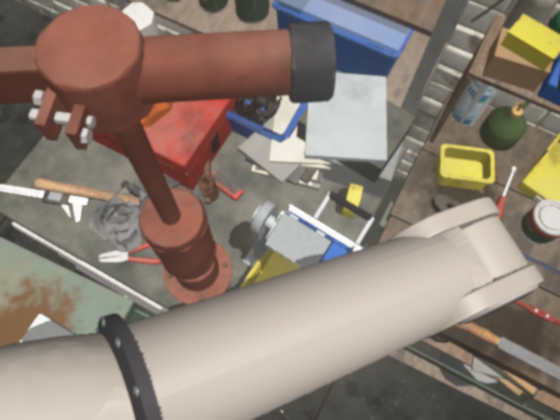

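View pics/wrist1.png

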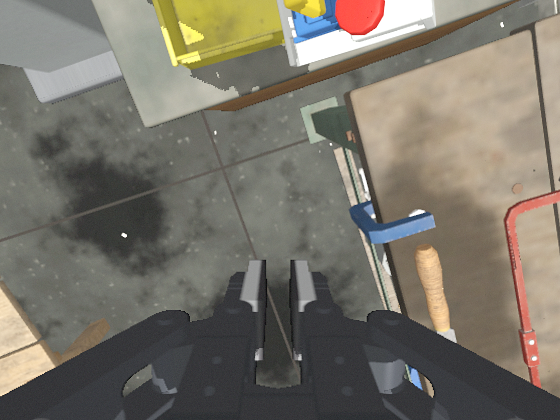

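Run:
```python
from h import *
t=read_camera('top');c=read_camera('scene')
for z in np.arange(0.35,0.8,0.05): print(round(z,2),np.round(proj(t,[0.4135,-0.4648,z])),np.round(proj(c,[0.4135,-0.4648,z])), [np.round(proj(t,[0.47,-0.28,z]))])
# stand frame guess
hb=np.array([0.5943,-0.3221,0.198]);
```

```text
0.35 [403. 312.] [463. 119.] [array([305., 221.])]
0.4 [412. 305.] [472.  95.] [array([307., 209.])]
0.45 [423. 297.] [482.  70.] [array([310., 195.])]
0.5 [435. 288.] [492.  41.] [array([313., 178.])]
0.55 [450. 276.] [504.  10.] [array([316., 160.])]
0.6 [467. 263.] [516. -25.] [array([320., 138.])]
0.65 [488. 247.] [529. -63.] [array([325., 111.])]
0.7 [513. 227.] [ 543. -104.] [array([331.,  80.])]
0.75 [545. 202.] [ 558. -149.] [array([338.,  41.])]
```

Run:
```python
from h import *
im=cv2.imread('pics/scene0.png'); im2=cv2.imread('pics/top0.png')
cv2.imwrite('pics/bs.png',cv2.resize(im[:300,:350],None,fx=2.2,fy=2)); cv2.imwrite('pics/bt.png',cv2.resize(im2[:140,:350],None,fx=2.2,fy=2.2))
```

```text
(no output)
```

View pics/bs.png

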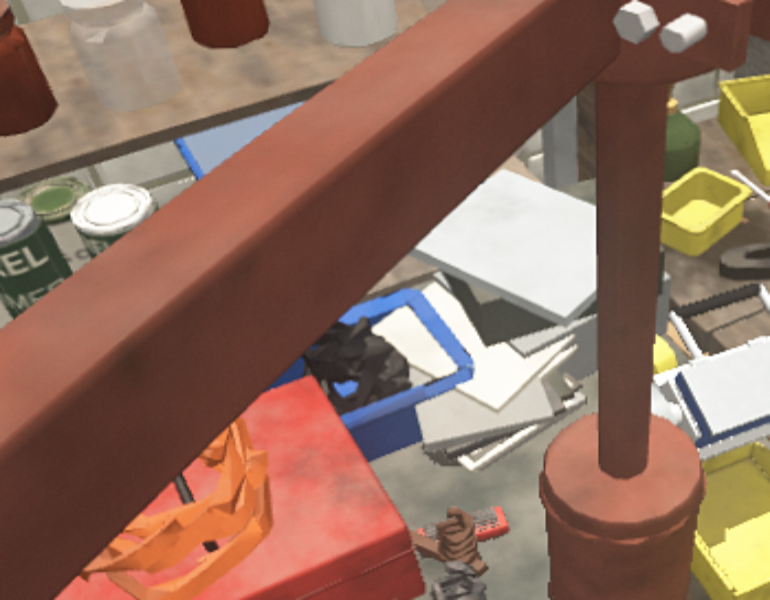

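View pics/bt.png

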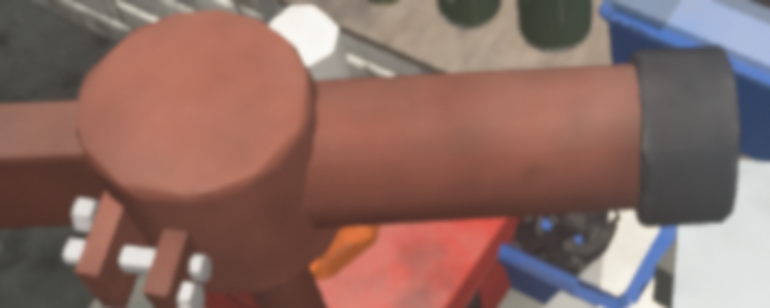

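Run:
```python
from h import *
t=read_camera('top');print(t['fx'],t['k1']); C,_=ray(t,(280,210))
for uv in [(89,47),(90,123),(145,68),(312,61),(334,61)]:
  for z in (0.6,0.65,0.68,0.7,0.72,0.75): print(uv,z,np.round(onz(t,uv,z)[:2],3), end=' ')
  print()
# hub top circle projected for z
for z in (0.65,0.7,0.72,0.74,0.76):
  P=np.array([proj(t,[0.375+0.046*np.cos(a),-0.085+0.046*np.sin(a),z]) for a in np.linspace(0,6.28,60)]); print(z,P.min(0),P.max(0))
```

```text
509.5252940542512 -0.022052623377561684
(89, 47) 0.6 [0.451 0.007] (89, 47) 0.65 [ 0.425 -0.032] (89, 47) 0.68 [ 0.409 -0.056] (89, 47) 0.7 [ 0.398 -0.072] (89, 47) 0.72 [ 0.388 -0.087] (89, 47) 0.75 [ 0.372 -0.111] 
(90, 123) 0.6 [ 0.369 -0.055] (90, 123) 0.65 [ 0.351 -0.087] (90, 123) 0.68 [ 0.341 -0.107] (90, 123) 0.7 [ 0.334 -0.12 ] (90, 123) 0.72 [ 0.327 -0.133] (90, 123) 0.75 [ 0.316 -0.153] 
(145, 68) 0.6 [ 0.457 -0.067] (145, 68) 0.65 [ 0.43  -0.098] (145, 68) 0.68 [ 0.414 -0.117] (145, 68) 0.7 [ 0.403 -0.129] (145, 68) 0.72 [ 0.392 -0.142] (145, 68) 0.75 [ 0.376 -0.161] 
(312, 61) 0.6 [ 0.555 -0.228] (312, 61) 0.65 [ 0.518 -0.242] (312, 61) 0.68 [ 0.495 -0.251] (312, 61) 0.7 [ 0.48  -0.256] (312, 61) 0.72 [ 0.465 -0.262] (312, 61) 0.75 [ 0.443 -0.271] 
(334, 61) 0.6 [ 0.567 -0.25 ] (334, 61) 0.65 [ 0.528 -0.262] (334, 61) 0.68 [ 0.505 -0.269] (334, 61) 0.7 [ 0.49  -0.274] (334, 61) 0.72 [ 0.474 -0.278] (334, 61) 0.75 [ 0.451 -0.286] 
0.65 [55.13859906 65.01299871] [149.69679899 144.88201912]
0.7 [33.33478408 30.50025701] [137.61196611 115.95422921]
0.72 [23.33510488 14.74743567] [132.07117736 102.59515398]
0.74 [12.46430019 -2.32452006] [126.04846253  88.00493542]
0.76 [  0.60604088 -20.88467455] [119.47923812  72.00788242]
```

```bash
cat > fk.py <<'E'
import numpy as np
from scipy.optimize import least_squares
from scipy.spatial.transform import Rotation as Rt
def Rz(a): return Rt.from_euler('z',a).as_matrix()
def Ry(a): return Rt.from_euler('y',a).as_matrix()
# p: yaw0,h,L1,L2,d,tw, dx..: lateral y offs after each roll (3), ax elbow
def fk(p,q,pts=False):
    yaw0,h,L1,L2,d,tw,b1,b2,b3,a=p
    s=-1
    R=Rz(yaw0+s*q[0]); x=np.array([0,0,h]); P=[x]
    x=x+R@[0,b1,0]; P.append(x); R=R@Ry(q[1]); x=x+R@[a,0,L1]; P.append(x); R=R@Rz(s*q[2]); x=x+R@[0,b2,0]; R=R@Ry(q[3]); x=x+R@[-a,0,L2]; P.append(x)
    R=R@Rz(s*q[4]); x=x+R@[0,b3,0]; R=R@Ry(q[5]); x=x+R@[0,0,d]; R=R@Rz(s*q[6]+tw); P.append(x)
    return (np.array(P) if pts else (x,R))
D=[([1.2389,.4778,.0223,1.5565,-.0115,1.1093,-.0831],[.1497,-.6577,.3029],[-9e-4,.9937,.1117,-2e-4]),
   ([0.95,0.365,-0.272,1.615,0.104,1.176,0.343],[.4135,-.4648,.3540],[0,.808,.589,0])]
def fit(D):
    def res(p):
        r=[]
        for q,x,o in D:
            X,R=fk(p,q); R0=Rt.from_quat([o[1],o[2],o[3],o[0]]).as_matrix()
            r+=list((X-x)*10); r+=list((R-R0).ravel())
        r+=list(1e-3*(np.array(p)-[0,.34,.45,.45,.25,0,0,0,0,0])*[0,1,1,1,1,0,1,1,1,1])
        return r
    best=None
    for y0 in np.arange(-3,3.2,.5):
        for t0 in (-2,0,2):
            s=least_squares(res,[y0,.34,.45,.45,.25,t0,0,0,0,0])
            if best is None or s.cost<best.cost: best=s
    return best
if __name__=='__main__':
    b=fit(D); print(b.cost,np.round(b.x,3))
    for q,x,o in D: print(np.round(fk(b.x,q)[0]-x,3),np.round(fk(b.x,q,True),3).tolist())
E
python3 fk.py
```

```text
5.028637563438506e-07 [ 0.04   0.34   0.474  0.48   0.25   1.61  -0.062 -0.024 -0.002  0.016]
[ 0.  0. -0.] [[0.0, 0.0, 0.34], [-0.058, -0.023, 0.34], [0.026, -0.239, 0.753], [0.152, -0.657, 0.553], [0.15, -0.658, 0.303]]
[ 0. -0.  0.] [[0.0, 0.0, 0.34], [-0.049, -0.038, 0.34], [0.064, -0.183, 0.777], [0.415, -0.463, 0.604], [0.414, -0.465, 0.354]]
```

Run:
```python
from h import *
t=read_camera('top')
a=onz(t,(331,194.5),0.2);b=onz(t,(372,217),0.2);print(a,b,np.linalg.norm(a-b),np.degrees(np.arctan2(*(a-b)[[1,0]])),(a+b)/2)
# cradle side edge front: crop (215,65)->(515,240) top edge of rear rail
a=onz(t,(236+215/4,189+65/4),0.2);b=onz(t,(236+515/4,189+240/4),0.2);print(a,b,np.linalg.norm(a-b),np.degrees(np.arctan2(*(a-b)[[1,0]])))
# knob outline in wrist
c=read_camera('wrist')
for n,cam in (('knob_top','wrist'),('tab','wrist')):
    for d in cut_out(n,cam)[:1]:
        m=d['pixels']; ys,xs=np.nonzero(m); print(n,d['p'],xs.min(),xs.max(),ys.min(),ys.max(),xs.mean(),ys.mean(),onz(c,(xs.mean(),ys.mean()),0.239))
```

```text
[ 0.59643275 -0.28179908  0.2       ] [ 0.59165564 -0.3676052   0.2       ] 0.08593900125506004 86.81344196347479 [ 0.5940442  -0.32470214  0.2       ]
[ 0.5405085  -0.22413388  0.2       ] [ 0.52925793 -0.38130794  0.2       ] 0.157576208854411 85.90573271503679
knob_top 0.66 335 383 0 34 358.8925035360679 14.864214992927865 [ 0.48209331 -0.37232621  0.239     ]
tab 0.89 283 339 0 43 311.67605633802816 17.801643192488264 [ 0.46172798 -0.3667895   0.239     ]
```

move_arm([
  [2.2, 1.4, -0.7],
  [4.4, 2.8, -1.4],
  [6.6, 4.3, -2],
  [6.6, 4.3, -2],
  [6.6, 4.3, -2],
], gripper=[0, 0, 0, 0, 0], twist=[-0.1, -0.2, -0.25, -0.25, -0.25])

```text
t: 5.02
eef_pos: [0.4766, -0.414, 0.3743]
tool_rot: [0.0, 0.729, 0.684, 0.001]
contact_force: [-0.2, -0.3, -0.4]
gripper_width: 0.001
```

Run:
```python
from h import *
o,R=st()
snap('wrist','wrist2.png');snap('scene','scene2.png')
for c in ['wrist','scene']:
    for n in ['knob_top','tab','handle_bar','plug_box','bolt_blade']:
        r=spot_point(n,c); print(c,n,[(np.round(x['centre'],4).tolist(),round(x['p'],2)) for x in r[:2]])
```

```text
t 5.02 p [ 0.4766 -0.414   0.3743] xt [0.064 0.998 0.   ] zt [ 0.001  0.    -1.   ] q [ 0.874  0.374 -0.345  1.563  0.131  1.227  0.443] F [-0.2 -0.3 -0.4] g 0.001
wrist knob_top [([0.4854, -0.3684, 0.2381], 0.56)]
wrist tab [([0.464, -0.3386, 0.206], 0.8)]
wrist handle_bar [([0.5918, -0.3184, 0.1989], 0.67)]
wrist plug_box [([0.5017, -0.2889, 0.1607], 0.73)]
wrist bolt_blade []
scene knob_top [([0.4853, -0.3661, 0.2403], 0.65)]
scene tab [([0.4673, -0.3374, 0.2037], 0.83)]
scene handle_bar [([0.5938, -0.3211, 0.1973], 0.96)]
scene plug_box [([0.501, -0.2922, 0.1597], 0.81)]
scene bolt_blade []
```

View pics/wrist2.png

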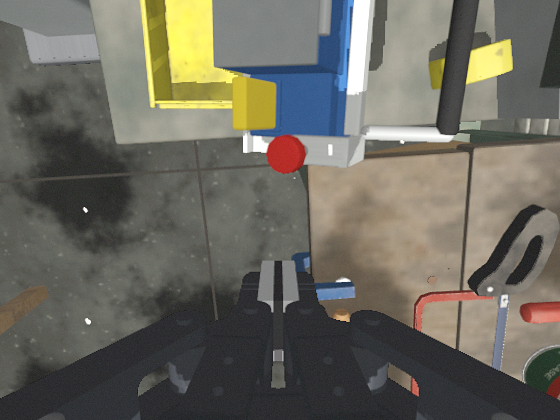

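move_arm([
  [2, 0.5, 0],
  [4.3, 1.0, 0],
  [4.3, 1.0, 2.0],
  [4.3, 1.0, 4.5],
  [4.3, 1.0, 4.5],
], gripper=[0, 0, 0, 0, 0], twist=[0, 0, 0, 0, 0])

```text
t: 6.03
eef_pos: [0.4861, -0.372, 0.3246]
tool_rot: [-0.003, 0.73, 0.683, -0.001]
contact_force: [-1.0, 1.2, -1.0]
gripper_width: 0.003
```

Run:
```python
from h import *
o,R=st()
c=snap('wrist','wrist3.png'); s=snap('scene','scene3.png')
im=s['pixels'][:,:,::-1]; x,y=np.round(proj(s,[0.485,-0.36,0.24])).astype(int); print(x,y)
cv2.imwrite('pics/scene3c.png',cv2.resize(im[y-60:y+60,x-80:x+80],None,fx=5,fy=5,interpolation=cv2.INTER_CUBIC))
```

```text
t 6.03 p [ 0.4861 -0.372   0.3246] xt [0.066 0.998 0.003] zt [-0.006  0.004 -1.   ] q [ 0.825  0.384 -0.359  1.666  0.146  1.126  0.36 ] F [-1.   1.2 -1. ] g 0.003
378 161
```

View pics/scene3c.png

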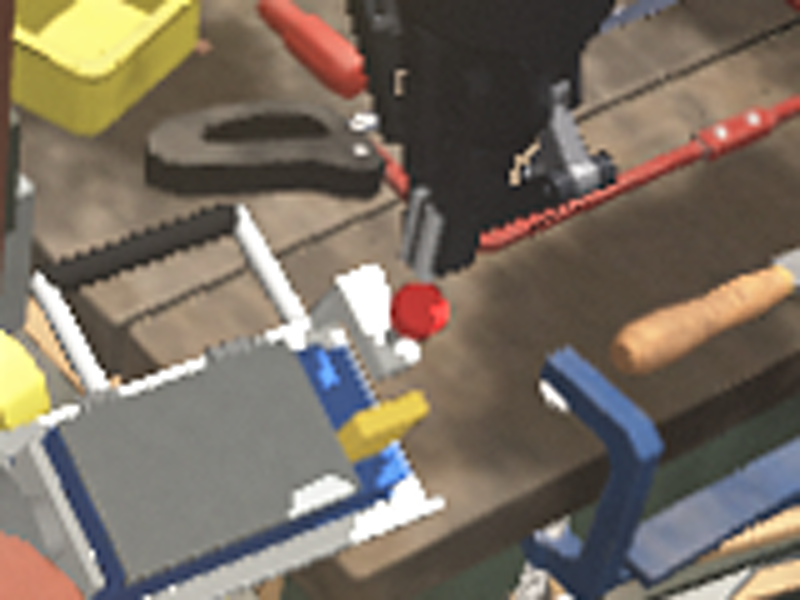

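View pics/wrist3.png

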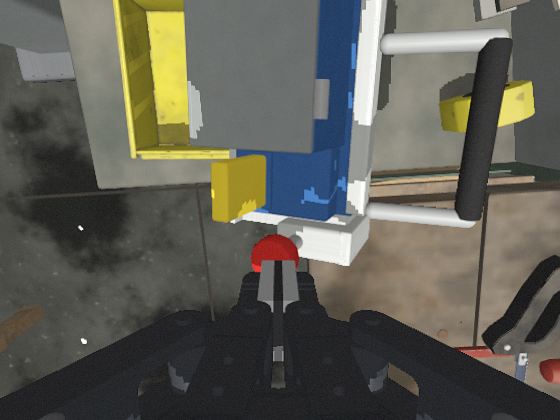

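move_arm([
  [0, 0.2, 0.7],
  [0, 0.4, 1.3],
  [0, 0.6, 1.8],
  [0, 0.8, 2.3],
  [0, 1.0, 2.7],
], gripper=[0, 0, 0, 0, 0], twist=[0, 0, 0, 0, 0])

```text
t: 6.55
eef_pos: [0.4985, -0.3746, 0.3022]
tool_rot: [0.001, 0.731, 0.683, 0.0]
contact_force: [1.3, -1.7, 3.1]
gripper_width: 0.0
```

move_arm([
  [0, 0, 0],
  [0, 0, 0],
], gripper=[0, 0], twist=[0, 0])

```text
t: 6.72
eef_pos: [0.4978, -0.3737, 0.3016]
tool_rot: [-0.0, 0.73, 0.683, 0.0]
contact_force: [0.1, -0.1, -0.1]
gripper_width: 0.001
```

Run:
```python
from h import *
o,R=st()
s=snap('scene','scene4.png')
im=s['pixels'][:,:,::-1]; x,y=np.round(proj(s,[0.485,-0.36,0.24])).astype(int)
cv2.imwrite('pics/scene4c.png',cv2.resize(im[y-60:y+60,x-80:x+80],None,fx=5,fy=5,interpolation=cv2.INTER_CUBIC))
r=spot_point('knob_top','scene'); print([(np.round(x['centre'],4).tolist(),round(x['p'],2)) for x in r[:2]])
```

```text
t 6.72 p [ 0.4978 -0.3737  0.3016] xt [0.067 0.998 0.001] zt [-0.001  0.001 -1.   ] q [ 0.811  0.418 -0.356  1.67   0.16   1.083  0.341] F [ 0.1 -0.1 -0.1] g 0.001
[([0.4921, -0.3664, 0.2241], 0.45)]
```

View pics/scene4c.png

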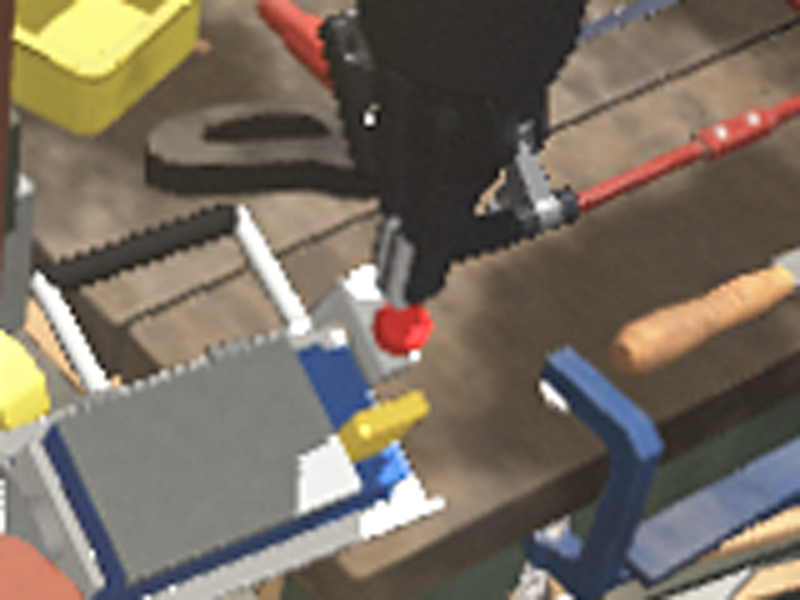

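move_arm([
  [0, 0, 0.3],
  [0, 0.1, 0.6],
  [0, 0.1, 0.6],
], gripper=[0, 0, 0], twist=[0, 0, 0])

```text
t: 7.07
eef_pos: [0.499, -0.374, 0.2979]
tool_rot: [0.001, 0.73, 0.683, -0.0]
contact_force: [-3.8, 2.7, 12.1]
gripper_width: 0.001
```

move_arm([
  [0, 0, 0.2],
  [0, 0, 0.4],
  [0, 0, 0.4],
], gripper=[0, 0, 0], twist=[0, 0, 0])

```text
t: 7.32
eef_pos: [0.4991, -0.374, 0.2973]
tool_rot: [0.002, 0.731, 0.683, -0.0]
contact_force: [-10.6, 6.0, 32.3]
gripper_width: 0.004
```

move_arm([
  [0, 0, -0.5],
  [0, 0, -2.5],
  [-1.5, 0, -5],
  [-3, -1, -7],
  [-3, -1, -7],
], gripper=[0, 0, 0.35, 0.35, 0.35], twist=[0, 0, 0, 0, 0])

```text
t: 7.73
eef_pos: [0.4855, -0.4075, 0.3661]
tool_rot: [0.003, 0.732, 0.681, -0.001]
contact_force: [-1.3, -1.5, 0.2]
gripper_width: 0.347
```

Run:
```python
from h import *
o,R=st()
snap('wrist','wrist5.png')
for c in ['wrist','scene']:
    for n in ['knob_top','tab']:
        r=spot_point(n,c); print(c,n,[(np.round(x['centre'],4).tolist(),round(x['p'],2)) for x in r[:2]])
```

```text
t 7.73 p [ 0.4855 -0.4075  0.3661] xt [ 0.072  0.997 -0.006] zt [ 0.003 -0.006 -1.   ] q [ 0.856  0.382 -0.346  1.571  0.139  1.207  0.413] F [-1.3 -1.5  0.2] g 0.347
wrist knob_top [([0.4899, -0.3683, 0.2227], 0.67)]
wrist tab [([0.4656, -0.3398, 0.206], 0.91)]
scene knob_top [([0.4921, -0.3664, 0.2241], 0.45)]
scene tab [([0.4704, -0.336, 0.2013], 0.97)]
```

View pics/wrist5.png

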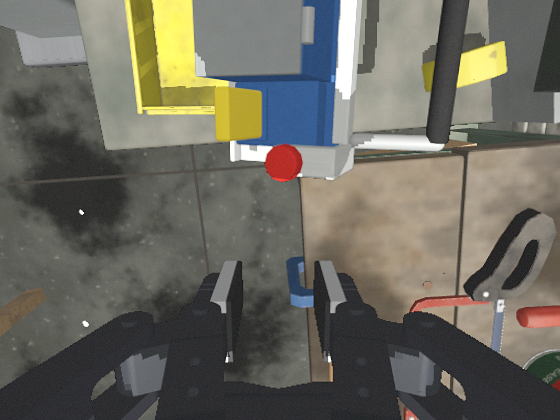

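Run:
```python
from h import *
c=read_camera('wrist')
for uv,z in [((235,142),.218),((225,85),.218),((262,85),.218),((262,142),.218),((217,85),.218),((217,142),.218),((217,142),.18),((217,85),.18),((265,77),.235),((330,77),.25),((265,85),.19),((331,143),.18),((283,162),.2207),((215,77),.22)]:
    print(uv,z,np.round(onz(c,uv,z),4))
x0,y0=190,60
cv2.imwrite('pics/w5c.png',cv2.resize(c['pixels'][60:190,190:370,::-1],None,fx=4.4,fy=4.4,interpolation=cv2.INTER_CUBIC))
```

```text
(235, 142) 0.218 [ 0.4656 -0.3487  0.218 ]
(225, 85) 0.218 [ 0.4632 -0.3183  0.218 ]
(262, 85) 0.218 [ 0.4832 -0.3195  0.218 ]
(262, 142) 0.218 [ 0.4808 -0.3497  0.218 ]
(217, 85) 0.218 [ 0.4589 -0.318   0.218 ]
(217, 142) 0.218 [ 0.4555 -0.3481  0.218 ]
(217, 142) 0.18 [ 0.4491 -0.3504  0.18  ]
(217, 85) 0.18 [ 0.4531 -0.3149  0.18  ]
(265, 77) 0.235 [ 0.4856 -0.3172  0.235 ]
(330, 77) 0.25 [ 0.5156 -0.3206  0.25  ]
(265, 85) 0.19 [ 0.4839 -0.3176  0.19  ]
(331, 143) 0.18 [ 0.5248 -0.356   0.18  ]
(283, 162) 0.2207 [ 0.4919 -0.3614  0.2207]
(215, 77) 0.22 [ 0.4585 -0.3141  0.22  ]
```

View pics/w5c.png

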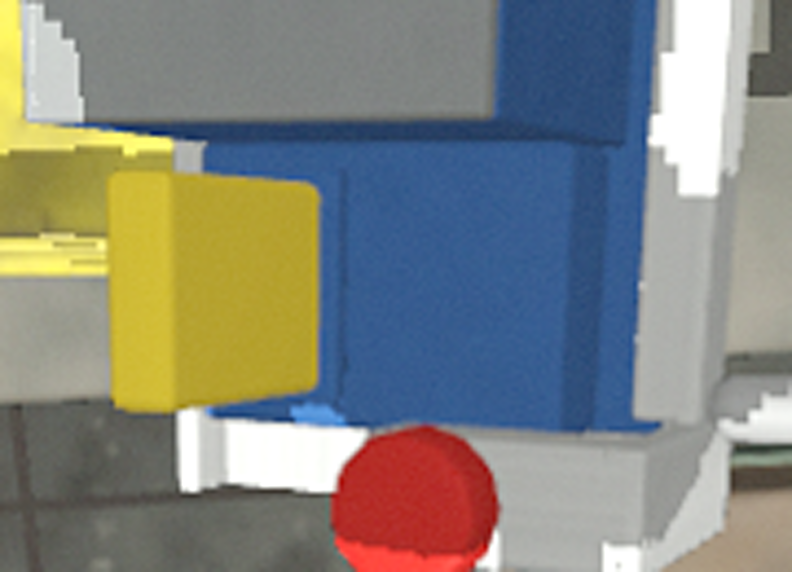

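Run:
```python
from h import *
o,R=st()
c=read_camera('wrist')
f=lambda u,v:(190+u/4.4,60+v/4.4)
for n,uv,z in [('tab top front +y',f(108,172),.218),('top rear +y',f(175,172),.218),('front -y',f(115,410),.218),('rear -y',f(175,410),.218),('tab foot -y',f(318,385),.178),('tab foot +y',f(318,185),.178),('knob',f(415,505),.2207),('lid end',f(480,120),.235),('box wall',f(600,140),.23)]:
    print(n,np.round(onz(c,uv,z),4))
```

```text
t 8.03 p [ 0.4868 -0.4021  0.3605] xt [0.066 0.998 0.002] zt [-0.002  0.002 -1.   ] q [ 0.852  0.386 -0.35   1.578  0.138  1.205  0.411] F [ 0.1  0.3 -0.4] g 0.353
tab top front +y [ 0.4568 -0.3251  0.218 ]
top rear +y [ 0.4651 -0.3257  0.218 ]
front -y [ 0.4544 -0.3543  0.218 ]
rear -y [ 0.4621 -0.3548  0.218 ]
tab foot -y [ 0.4789 -0.3561  0.178 ]
tab foot +y [ 0.4811 -0.3271  0.178 ]
knob [ 0.4923 -0.3687  0.2207]
lid end [ 0.5023 -0.3231  0.235 ]
box wall [ 0.5164 -0.3259  0.23  ]
```

move_arm([
  [2, -0.9, 1.5],
  [4, -1.8, 3],
  [6.0, -2.5, 4],
  [6.0, -2.5, 5.5],
  [6.0, -2.5, 5.5],
], gripper=[0.42, 0.42, 0.42, 0.42, 0.42], twist=[0, 0, 0, 0, 0])

```text
t: 8.5
eef_pos: [0.4647, -0.3394, 0.3039]
tool_rot: [-0.003, 0.729, 0.684, -0.001]
contact_force: [-1.4, -0.4, -0.8]
gripper_width: 0.421
```

Run:
```python
from h import *
o,R=st()
c=snap('wrist','wrist6.png'); s=snap('scene','scene6.png')
im=s['pixels'][:,:,::-1]; x,y=np.round(proj(s,[0.48,-0.34,0.22])).astype(int)
cv2.imwrite('pics/scene6c.png',cv2.resize(im[y-50:y+50,x-70:x+70],None,fx=5.5,fy=5.5,interpolation=cv2.INTER_CUBIC))
```

```text
t 8.5 p [ 0.4647 -0.3394  0.3039] xt [0.064 0.998 0.003] zt [-0.005  0.003 -1.   ] q [ 0.82   0.343 -0.374  1.775  0.141  1.055  0.332] F [-1.4 -0.4 -0.8] g 0.421
```

View pics/scene6c.png

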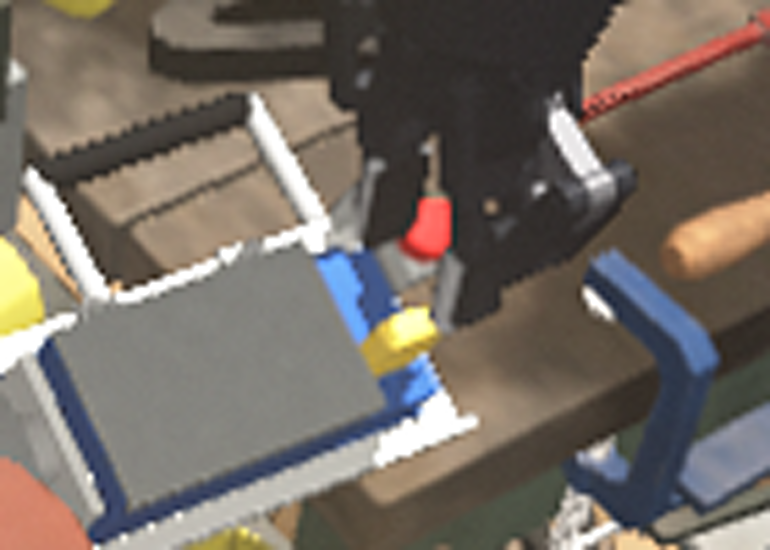

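View pics/wrist6.png

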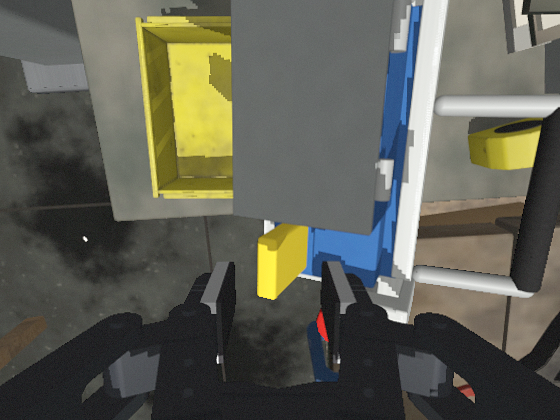

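move_arm([
  [0, 0, 1.5],
  [0, 0, 3.0],
  [0, 0, 4.2],
  [0, 0, 4.2],
], gripper=[0.42, 0.42, 0.42, 0.42], twist=[0, 0, 0, 0])

```text
t: 8.93
eef_pos: [0.4651, -0.3419, 0.263]
tool_rot: [-0.002, 0.731, 0.683, -0.0]
contact_force: [0.5, -0.1, 0.4]
gripper_width: 0.421
```

Run:
```python
from h import *
o,R=st()
c=snap('wrist','wrist7.png'); s=snap('scene','scene7.png')
im=s['pixels'][:,:,::-1]; x,y=np.round(proj(s,[0.48,-0.34,0.22])).astype(int)
cv2.imwrite('pics/scene7c.png',cv2.resize(im[y-50:y+50,x-70:x+70],None,fx=5.5,fy=5.5,interpolation=cv2.INTER_CUBIC))
```

```text
t 8.93 p [ 0.4651 -0.3419  0.263 ] xt [0.068 0.998 0.002] zt [-0.003  0.002 -1.   ] q [ 0.814  0.387 -0.365  1.814  0.163  0.973  0.313] F [ 0.5 -0.1  0.4] g 0.421
```

View pics/scene7c.png

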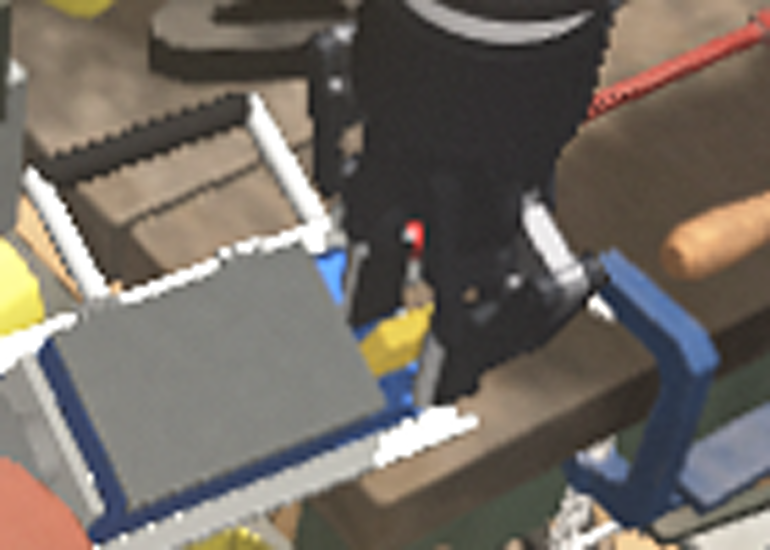

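View pics/wrist7.png

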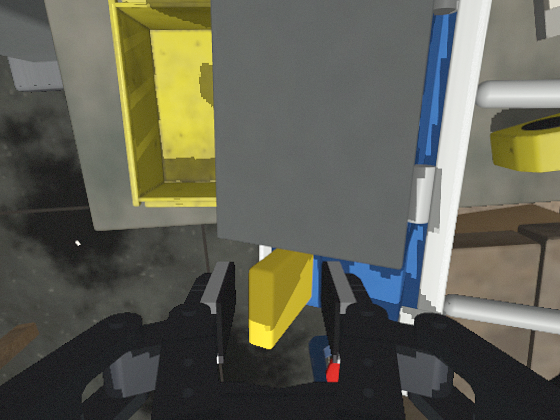

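move_arm([
  [0, 0, 0],
  [0, 0, 0],
  [0, 0, 0],
  [0, 0, 0],
  [0, 0, 0],
], gripper=[0.2, 0.1, 0.1, 0.05, 0.05], twist=[0, 0, 0, 0, 0], squeeze=35)

```text
t: 9.45
eef_pos: [0.4664, -0.3423, 0.2671]
tool_rot: [0.001, 0.731, 0.683, 0.0]
contact_force: [-4.1, 1.1, 6.8]
gripper_width: 0.218
```

Run:
```python
from h import *
o,R=st()
c=snap('wrist','wrist8.png')
```

```text
t 9.45 p [ 0.4664 -0.3423  0.2671] xt [ 0.067  0.998 -0.002] zt [ 0.002 -0.002 -1.   ] q [ 0.814  0.382 -0.366  1.811  0.163  0.975  0.313] F [-4.1  1.1  6.8] g 0.218
```

View pics/wrist8.png

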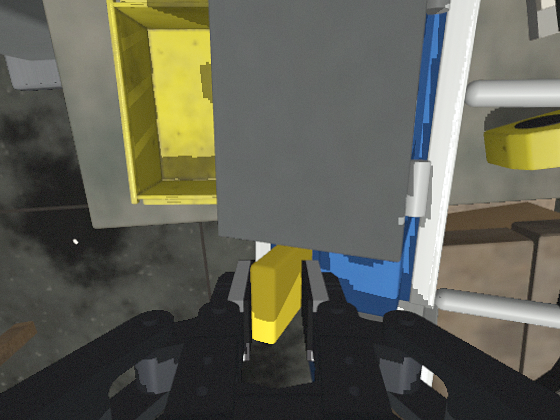

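move_arm([
  [-0.2, 0, 0],
  [-0.4, 0, 0],
  [-0.4, 0, 0],
], gripper=[0.05, 0.05, 0.05], twist=[0, 0, 0])

```text
t: 9.75
eef_pos: [0.4663, -0.3449, 0.267]
tool_rot: [0.0, 0.73, 0.683, 0.001]
contact_force: [-4.9, 5.2, 9.4]
gripper_width: 0.22
```

move_arm([
  [-0.1, 0, 0],
  [-0.2, 0, 0],
  [-0.2, 0, 0],
], gripper=[0.05, 0.05, 0.05], twist=[0, 0, 0])

```text
t: 10.0
eef_pos: [0.4664, -0.3452, 0.267]
tool_rot: [-0.001, 0.73, 0.684, 0.001]
contact_force: [-5.5, 9.8, 10.3]
gripper_width: 0.223
```

move_arm([
  [-0.08, 0, 0],
  [-0.08, 0, 0],
  [-0.08, 0, 0],
  [-0.08, 0, 0],
], gripper=[0.05, 0.05, 0.05, 0.05], twist=[0, 0, 0, 0])

```text
t: 10.33
eef_pos: [0.4664, -0.3454, 0.2669]
tool_rot: [-0.001, 0.73, 0.684, 0.001]
contact_force: [-5.5, 11.2, 11.4]
gripper_width: 0.223
```

Run:
```python
from h import *
o,R=st()
c=snap('wrist','wrist9.png')
```

```text
t 10.33 p [ 0.4664 -0.3454  0.2669] xt [0.065 0.998 0.003] zt [ 0.001  0.003 -1.   ] q [ 0.82   0.387 -0.367  1.804  0.16   0.98   0.324] F [-5.5 11.2 11.4] g 0.223
```

View pics/wrist9.png

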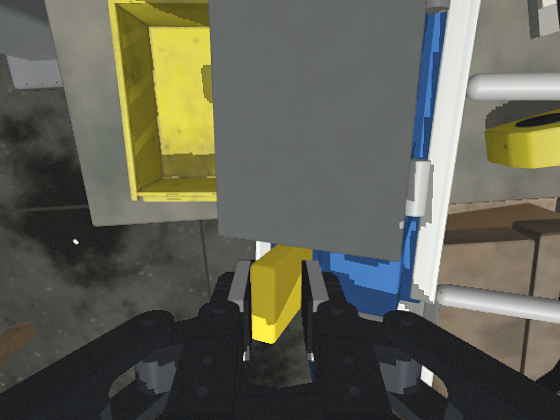

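move_arm([
  [0.3, 0, 0],
  [0.3, 0, 0],
  [0.6, 0, -0.2],
  [0.9, 0, -0.2],
  [0.9, 0, -0.2],
], gripper=[0.42, 0.42, 0.42, 0.42, 0.42], twist=[0, 0, 0, 0, 0])

```text
t: 10.8
eef_pos: [0.4662, -0.3392, 0.2671]
tool_rot: [0.0, 0.73, 0.683, 0.0]
contact_force: [-0.4, 0.0, -0.4]
gripper_width: 0.421
```

move_arm([
  [0, 0, 0],
  [0, 0, 0],
  [0, 0, 0],
  [0, 0, 0],
  [0, 0, 0],
], gripper=[0.2, 0.1, 0.05, 0.05, 0.05], twist=[0, 0, 0, 0, 0], squeeze=35)

```text
t: 11.22
eef_pos: [0.466, -0.3399, 0.2678]
tool_rot: [0.0, 0.731, 0.683, 0.0]
contact_force: [-3.6, 2.7, 7.2]
gripper_width: 0.218
```

move_arm([
  [-0.2, 0, 0],
  [-0.4, 0, 0],
  [-0.4, 0, 0],
], gripper=[0.05, 0.05, 0.05], twist=[0, 0, 0])

```text
t: 11.47
eef_pos: [0.4661, -0.3406, 0.2677]
tool_rot: [-0.002, 0.73, 0.684, 0.001]
contact_force: [-5.8, 10.7, 12.0]
gripper_width: 0.22
```

move_arm([
  [-0.07, 0, 0],
  [-0.07, 0, 0],
  [-0.07, 0, 0],
  [-0.07, 0, 0],
], gripper=[0.05, 0.05, 0.05, 0.05], twist=[0, 0, 0, 0])

```text
t: 11.8
eef_pos: [0.4661, -0.3407, 0.2677]
tool_rot: [-0.002, 0.73, 0.684, 0.001]
contact_force: [-5.9, 12.4, 12.1]
gripper_width: 0.217
```

move_arm([
  [0.4, 0, 0],
  [0.4, 0, 0],
  [0.4, 0, 0],
  [0.4, 0, -1.5],
  [0.4, 0, -4.5],
], gripper=[0.05, 0.42, 0.42, 0.42, 0.42], twist=[0, 0, 0, 0, 0])

```text
t: 12.22
eef_pos: [0.464, -0.3398, 0.3086]
tool_rot: [-0.004, 0.731, 0.683, -0.001]
contact_force: [0.4, 0.8, 0.4]
gripper_width: 0.419
```

Run:
```python
from h import *
o,R=st()
c=snap('wrist','wrist10.png')
for cam in ['wrist','scene']:
    for n in ['knob_top','tab','handle_bar','plug_box']:
        r=spot_point(n,cam); print(cam,n,[(np.round(x['centre'],4).tolist(),round(x['p'],2)) for x in r[:2]])
```

```text
t 12.22 p [ 0.464  -0.3398  0.3086] xt [0.067 0.998 0.004] zt [-0.006  0.004 -1.   ] q [ 0.822  0.339 -0.373  1.77   0.138  1.067  0.333] F [0.4 0.8 0.4] g 0.419
wrist knob_top []
wrist tab [([0.467, -0.3389, 0.2072], 0.6)]
wrist handle_bar [([0.5946, -0.3204, 0.1983], 0.65)]
wrist plug_box [([0.5022, -0.2909, 0.1599], 0.92)]
scene knob_top []
scene tab [([0.4679, -0.3384, 0.2017], 0.75)]
scene handle_bar [([0.5943, -0.3217, 0.196], 0.91)]
scene plug_box [([0.5018, -0.2923, 0.1607], 0.95)]
```

View pics/wrist10.png

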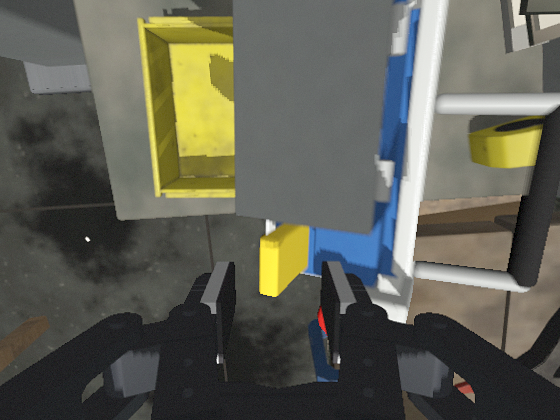

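move_arm([
  [0, 0, -2.6],
  [0.3, 3.5, -2.6],
  [0.6, 7, -2.6],
  [0.9, 10.5, -2.6],
  [0.9, 12.9, -2.6],
], gripper=[0.4, 0.4, 0.4, 0.4, 0.4], twist=[0, 0, 0, 0, 0])

```text
t: 13.08
eef_pos: [0.598, -0.3385, 0.3372]
tool_rot: [-0.0, 0.73, 0.684, 0.001]
contact_force: [-0.0, -0.2, 0.5]
gripper_width: 0.398
```

move_arm([
  [0, 0, 0],
  [0, 0, 2],
], gripper=[0.4, 0.4], twist=[0, 0])

```text
t: 13.25
eef_pos: [0.598, -0.3396, 0.3204]
tool_rot: [0.002, 0.73, 0.684, 0.001]
contact_force: [-0.3, -0.5, 0.7]
gripper_width: 0.406
```

Run:
```python
from h import *
o,R=st()
c=snap('wrist','wrist11.png')
for cam in ['scene','top']:
    for n in ['knob_top','handle_bar']:
        r=spot_point(n,cam); print(cam,n,[(np.round(x['centre'],4).tolist(),round(x['p'],2)) for x in r[:2]])
```

```text
t 13.25 p [ 0.598  -0.3396  0.3204] xt [ 0.065  0.998 -0.001] zt [ 0.005 -0.002 -1.   ] q [ 0.678  0.511 -0.37   1.486  0.192  1.176  0.213] F [-0.3 -0.5  0.7] g 0.406
scene knob_top []
scene handle_bar [([0.5943, -0.3217, 0.196], 0.91)]
top knob_top []
top handle_bar [([0.592, -0.3188, 0.1976], 0.76)]
```

View pics/wrist11.png

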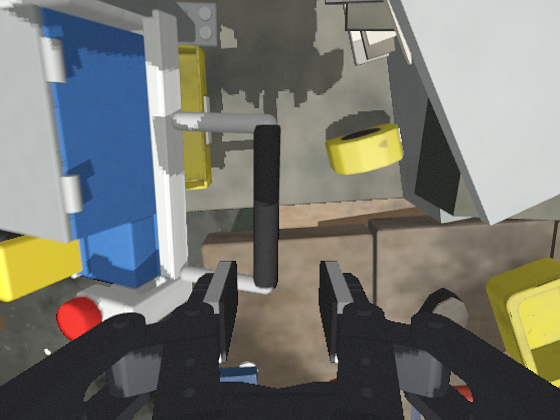

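Run:
```python
from h import *
c=read_camera('wrist')
for uv in [(267,127),(254,285),(279,285),(266,270),(254,130),(280,130)]: print(uv,np.round(onz(c,uv,0.203),4))
st()
```

```text
(267, 127) [ 0.5933 -0.2793  0.203 ]
(254, 285) [ 0.5798 -0.3627  0.203 ]
(279, 285) [ 0.5934 -0.3636  0.203 ]
(266, 270) [ 0.587  -0.3543  0.203 ]
(254, 130) [ 0.5868 -0.2803  0.203 ]
(280, 130) [ 0.5995 -0.2811  0.203 ]
t 13.55 p [ 0.5949 -0.3403  0.3187] xt [ 0.068  0.998 -0.001] zt [ 0.    -0.001 -1.   ] q [ 0.68   0.51  -0.369  1.491  0.192  1.176  0.213] F [ 0.2 -0.5  2.1] g 0.403
```

move_arm([
  [0, -0.4, 1.5],
  [0, -0.4, 3.5],
  [0, -0.4, 5.5],
  [0, -0.4, 7.6],
  [0, -0.4, 7.6],
], gripper=[0.4, 0.4, 0.4, 0.4, 0.4], twist=[0, 0, 0, 0, 0])

```text
t: 13.97
eef_pos: [0.5891, -0.3393, 0.2385]
tool_rot: [-0.003, 0.731, 0.683, -0.001]
contact_force: [-0.2, 0.1, 0.1]
gripper_width: 0.398
```

Run:
```python
from h import *
o,R=st()
c=snap('wrist','wrist12.png'); s=snap('scene','scene12.png')
```

```text
t 13.97 p [ 0.5891 -0.3393  0.2385] xt [0.067 0.998 0.002] zt [-0.005  0.002 -1.   ] q [ 0.677  0.574 -0.357  1.579  0.222  1.036  0.19 ] F [-0.2  0.1  0.1] g 0.398
```

View pics/wrist12.png

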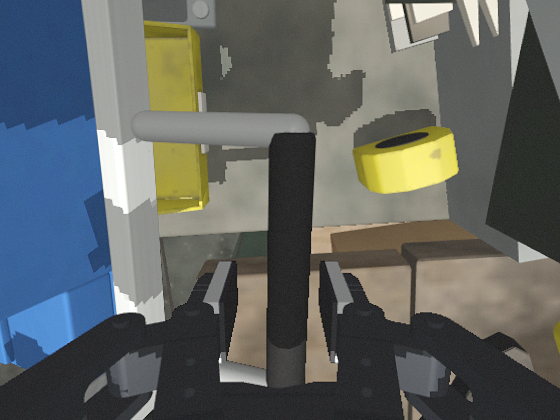

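View pics/scene12.png

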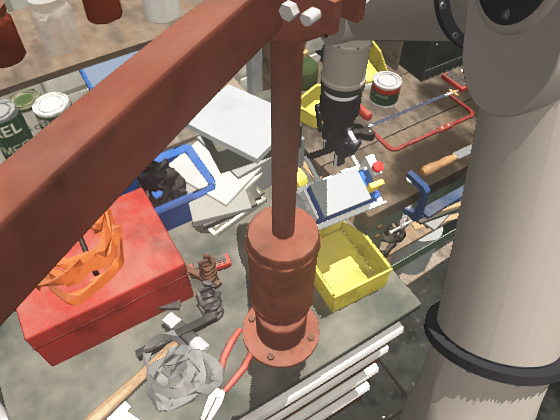

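move_arm([
  [0, 0, 0],
  [0, 0, 0],
  [0, 0, 0],
  [0, 0, 0],
  [0, 0, 0],
], gripper=[0.2, 0.1, 0.05, 0.05, 0.05], twist=[0, 0, 0, 0, 0], squeeze=40)

```text
t: 14.48
eef_pos: [0.5919, -0.3401, 0.2442]
tool_rot: [0.001, 0.731, 0.683, 0.0]
contact_force: [-1.5, 0.5, 6.9]
gripper_width: 0.146
```

Run:
```python
from h import *
o,R=st()
# plan: center rel
b0=np.radians(86); r=0.105
for k in range(0,29):
    th=k*2.461/28
    a=b0-th
    print(k,round(th,3),np.round([100*r*(np.sin(a)-np.sin(b0)),-100*r*(np.cos(a)-np.cos(b0))],2))
```

```text
t 14.48 p [ 0.5919 -0.3401  0.2442] xt [ 0.068  0.998 -0.001] zt [ 0.002 -0.001 -1.   ] q [ 0.677  0.569 -0.358  1.572  0.222  1.038  0.19 ] F [-1.5  0.5  6.9] g 0.146
0 0.0 [ 0. -0.]
1 0.088 [-0.1  -0.92]
2 0.176 [-0.29 -1.82]
3 0.264 [-0.55 -2.7 ]
4 0.352 [-0.89 -3.56]
5 0.439 [-1.31 -4.39]
6 0.527 [-1.79 -5.17]
7 0.615 [-2.34 -5.91]
8 0.703 [-2.96 -6.6 ]
9 0.791 [-3.63 -7.23]
10 0.879 [-4.36 -7.8 ]
11 0.967 [-5.13 -8.3 ]
12 1.055 [-5.94 -8.74]
13 1.143 [-6.79 -9.1 ]
14 1.23 [-7.67 -9.39]
15 1.318 [-8.57 -9.59]
16 1.406 [-9.48 -9.72]
17 1.494 [-10.4   -9.77]
18 1.582 [-11.32  -9.73]
19 1.67 [-12.24  -9.62]
20 1.758 [-13.14  -9.42]
21 1.846 [-14.02  -9.15]
22 1.934 [-14.88  -8.8 ]
23 2.022 [-15.7   -8.38]
24 2.109 [-16.48  -7.88]
25 2.197 [-17.21  -7.32]
26 2.285 [-17.89  -6.7 ]
27 2.373 [-18.51  -6.02]
28 2.461 [-19.08  -5.29]
```

move_arm([
  [0, 0, -0.4],
  [0, -0.1, -0.9],
  [0, -0.2, -1.4],
  [0, -0.3, -1.8],
  [0, -0.3, -1.8],
], gripper=[0.05, 0.05, 0.05, 0.05, 0.05], twist=[0, 0, 0, 0, 0])

```text
t: 14.9
eef_pos: [0.5894, -0.3398, 0.2612]
tool_rot: [0.002, 0.73, 0.683, 0.001]
contact_force: [2.9, -1.3, -0.5]
gripper_width: 0.155
```

Run:
```python
from h import *
o,R=st(); print(np.round(o['joint_torque'],1))
for cam in ['scene','top']:
    for n in ['knob_top','handle_bar','tab']:
        r=spot_point(n,cam); print(cam,n,[(np.round(x['centre'],4).tolist(),round(x['p'],2)) for x in r[:2]])
snap('scene','scene13.png')
```

```text
t 14.9 p [ 0.5894 -0.3398  0.2612] xt [ 0.067  0.998 -0.001] zt [ 0.004 -0.001 -1.   ] q [ 0.682  0.549 -0.363  1.564  0.213  1.064  0.198] F [ 2.9 -1.3 -0.5] g 0.155
[  0.1 -61.6  -4.3 -24.9   0.1   1.3   0.2]
scene knob_top [([0.492, -0.367, 0.2214], 0.5)]
scene handle_bar [([0.5962, -0.3209, 0.1976], 0.83)]
scene tab [([0.4692, -0.3376, 0.2048], 0.66)]
top knob_top []
top handle_bar [([0.592, -0.3188, 0.1976], 0.76)]
top tab [([0.4687, -0.3431, 0.2099], 0.73)]
```

View pics/scene13.png

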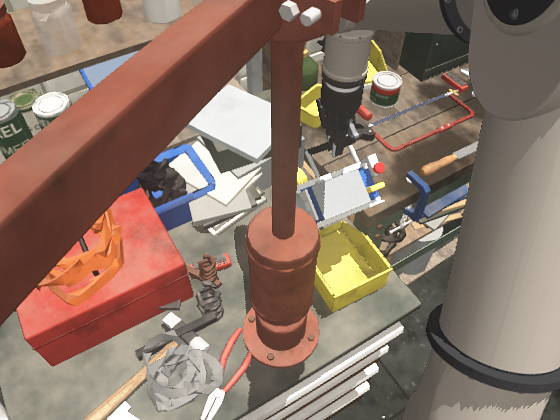

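Run:
```python
from h import *
c=snap('wrist','wrist13.png');
for cam in ['scene','wrist']:
    for n in ['knob_top','handle_bar','tab']:
        r=spot_point(n,cam); print(cam,n,[(np.round(x['centre'],4).tolist(),round(x['p'],2)) for x in r[:2]])
```

```text
scene knob_top [([0.4868, -0.3663, 0.2211], 0.68)]
scene handle_bar [([0.5915, -0.3216, 0.2139], 0.58)]
scene tab [([0.4645, -0.3385, 0.2009], 0.65), ([0.4513, -0.2684, -0.0024], 0.65)]
wrist knob_top []
wrist handle_bar [([0.5932, -0.3187, 0.214], 0.59)]
wrist tab []
```

View pics/wrist13.png

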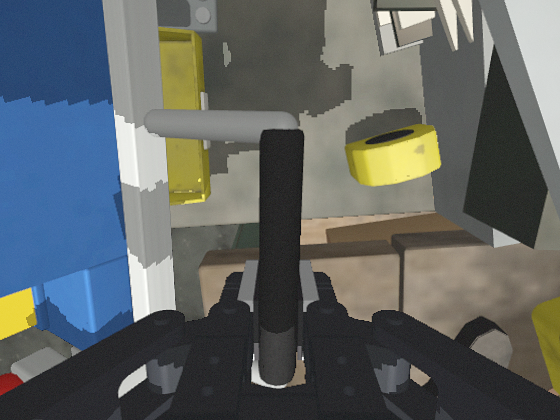

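move_arm([
  [0, -0.25, -0.9],
  [0, -0.6, -1.7],
  [0, -1.0, -2.55],
  [0, -1.5, -3.35],
  [0, -2.05, -4.1],
], gripper=[0.05, 0.05, 0.05, 0.05, 0.05], twist=[0, 0, 0, 0, 0])

```text
t: 16.02
eef_pos: [0.5711, -0.3382, 0.303]
tool_rot: [0.004, 0.73, 0.683, 0.003]
contact_force: [12.5, -3.4, -1.3]
gripper_width: 0.149
```

move_arm([
  [0, -0.5, -0.8],
  [0, -1.2, -1.5],
  [0, -1.9, -2.05],
  [0, -2.7, -2.5],
  [0, -3.5, -2.9],
], gripper=[0.05, 0.05, 0.05, 0.05, 0.05], twist=[0, 0, 0, 0, 0])

```text
t: 16.43
eef_pos: [0.5381, -0.3354, 0.3345]
tool_rot: [0.006, 0.73, 0.684, 0.004]
contact_force: [16.1, -1.6, 10.3]
gripper_width: 0.149
```

Run:
```python
from h import *
o,R=st(); print(np.round(o['joint_torque'],1))
snap('scene','scene14.png');snap('top','top14.png')
for cam in ['scene']:
    for n in ['knob_top','handle_bar','tab']:
        r=spot_point(n,cam); print(cam,n,[(np.round(x['centre'],4).tolist(),round(x['p'],2)) for x in r[:2]])
```

```text
t 16.43 p [ 0.5381 -0.3354  0.3345] xt [ 0.065  0.998 -0.003] zt [ 0.015 -0.004 -1.   ] q [ 0.746  0.407 -0.384  1.613  0.161  1.139  0.26 ] F [16.1 -1.6 10.3] g 0.149
[  3.3 -46.5   0.5 -17.3   1.2   4.8   0.1]
scene knob_top []
scene handle_bar [([0.5428, -0.3165, 0.283], 0.79)]
scene tab [([0.4622, -0.337, 0.1743], 0.87), ([0.5109, -0.3754, 0.2043], 0.49)]
```

View pics/scene14.png

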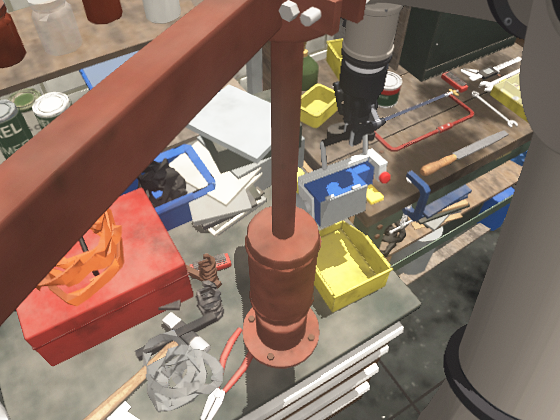

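View pics/top14.png

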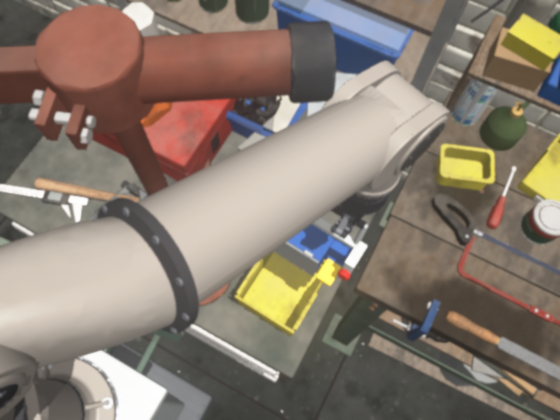

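move_arm([
  [0, -0.8, -0.5],
  [0, -1.7, -0.85],
  [0, -2.6, -1.05],
  [0, -3.5, -1.2],
  [0, -4.5, -1.25],
], gripper=[0.05, 0.05, 0.05, 0.05, 0.05], twist=[0, 0, 0, 0, 0])

```text
t: 17.1
eef_pos: [0.4925, -0.3315, 0.3473]
tool_rot: [0.005, 0.729, 0.684, 0.004]
contact_force: [6.2, 1.8, 11.5]
gripper_width: 0.145
```

Run:
```python
from h import *
o,R=st(); print(np.round(o['joint_torque'],1))
snap('scene','scene15.png');snap('top','top15.png')
for cam in ['scene']:
    for n in ['knob_top','handle_bar','tab']:
        r=spot_point(n,cam); print(cam,n,[(np.round(x['centre'],4).tolist(),round(x['p'],2)) for x in r[:2]])
```

```text
t 17.1 p [ 0.4925 -0.3315  0.3473] xt [ 0.064  0.998 -0.002] zt [ 0.012 -0.003 -1.   ] q [ 0.796  0.329 -0.39   1.692  0.133  1.134  0.306] F [ 6.2  1.8 11.5] g 0.145
[  3.2 -39.3   1.5 -20.2   1.8   2.3   0.1]
scene knob_top [([0.6897, -0.3102, -0.0015], 0.55), ([0.4565, -0.3624, 0.2006], 0.46)]
scene handle_bar [([0.4957, -0.3146, 0.295], 0.59)]
scene tab [([0.4951, -0.3138, 0.2957], 0.69), ([0.4685, -0.3399, 0.1645], 0.6)]
```

View pics/scene15.png

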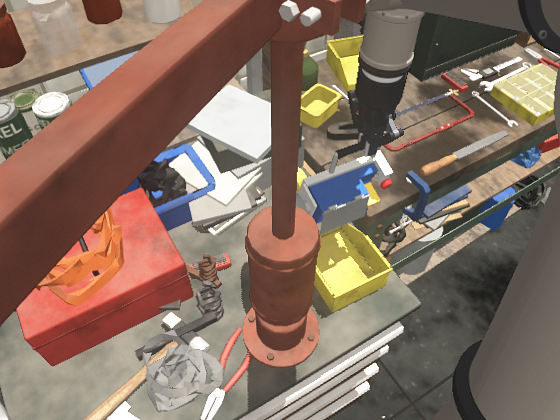

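View pics/top15.png

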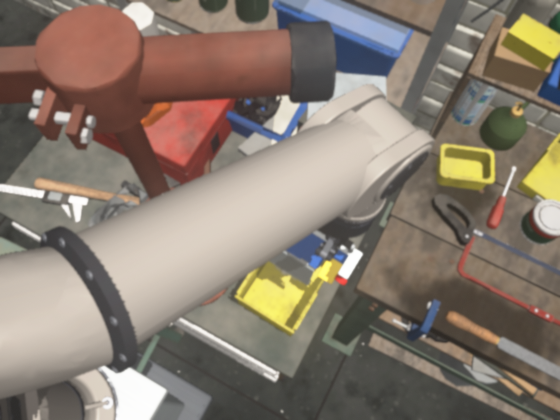

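move_arm([
  [0, -0.9, -0.1],
  [0, -1.85, 0.0],
  [0, -2.75, 0.2],
  [0, -3.65, 0.45],
  [0, -4.5, 0.8],
], gripper=[0.05, 0.05, 0.05, 0.05, 0.05], twist=[0, 0, 0, 0, 0])

```text
t: 17.77
eef_pos: [0.4452, -0.3276, 0.3366]
tool_rot: [0.002, 0.73, 0.684, 0.002]
contact_force: [5.1, 5.7, 7.1]
gripper_width: 0.15
```

Run:
```python
from h import *
o,R=st(); print(np.round(o['joint_torque'],1))
```

```text
t 17.77 p [ 0.4452 -0.3276  0.3366] xt [0.065 0.998 0.001] zt [ 0.005  0.    -1.   ] q [ 0.845  0.271 -0.388  1.794  0.111  1.094  0.354] F [5.1 5.7 7.1] g 0.15
[  2.7 -41.5   1.1 -25.2   2.    1.2   0.2]
```

move_arm([
  [-0.1, -0.8, 0.35],
  [-0.1, -1.6, 0.85],
  [-0.1, -2.3, 1.4],
  [-0.1, -3.0, 2.0],
  [-0.1, -3.6, 2.7],
], gripper=[0.05, 0.05, 0.05, 0.05, 0.05], twist=[0, 0, 0, 0, 0])

```text
t: 18.18
eef_pos: [0.4085, -0.3253, 0.3083]
tool_rot: [-0.0, 0.73, 0.684, 0.002]
contact_force: [4.1, 8.1, 4.1]
gripper_width: 0.152
```

Run:
```python
from h import *
o,R=st(); print(np.round(o['joint_torque'],1))
snap('scene','scene16.png');snap('top','top16.png');snap('wrist','wrist16.png')
for cam in ['scene','top']:
    for n in ['knob_top','handle_bar','tab']:
        r=spot_point(n,cam); print(cam,n,[(np.round(x['centre'],4).tolist(),round(x['p'],2)) for x in r[:2]])
```

```text
t 18.18 p [ 0.4085 -0.3253  0.3083] xt [0.064 0.998 0.003] zt [ 0.002  0.003 -1.   ] q [ 0.882  0.248 -0.383  1.892  0.104  1.021  0.391] F [4.1 8.1 4.1] g 0.152
[  4.1 -40.    2.6 -25.9   2.7   0.5   0.3]
scene knob_top []
scene handle_bar [([0.4123, -0.3076, 0.2596], 0.9)]
scene tab [([0.4909, -0.3404, 0.1599], 0.89)]
top knob_top []
top handle_bar [([0.5868, -0.0438, -0.0035], 0.33)]
top tab []
```

View pics/scene16.png

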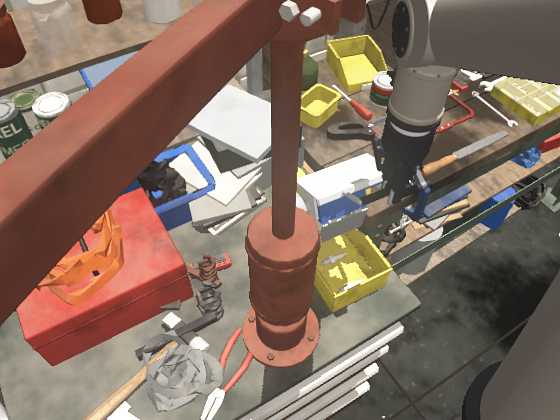

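View pics/wrist16.png

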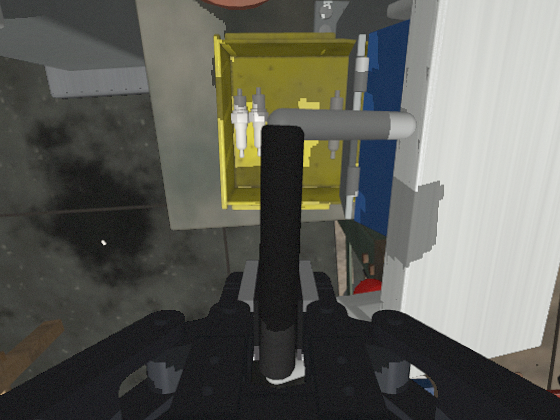

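move_arm([
  [-0.1, -0.3, 0.4],
  [-0.15, -0.6, 0.8],
  [-0.15, -0.8, 1.1],
  [-0.15, -0.8, 1.1],
  [-0.15, -0.8, 1.1],
], gripper=[0.05, 0.05, 0.05, 0.05, 0.05], twist=[0, 0, 0, 0, 0])

```text
t: 19.05
eef_pos: [0.4016, -0.325, 0.2989]
tool_rot: [-0.0, 0.729, 0.684, 0.002]
contact_force: [0.7, 15.1, 17.8]
gripper_width: 0.15
```

Run:
```python
from h import *
o,R=st(); print(np.round(o['joint_torque'],1))
snap('scene','scene17.png');snap('wrist','wrist17.png')
for cam in ['scene']:
    for n in ['knob_top','handle_bar','tab']:
        r=spot_point(n,cam); print(cam,n,[(np.round(x['centre'],4).tolist(),round(x['p'],2)) for x in r[:2]])
for cam in ['wrist','scene']:
    r=spot_point('plug','%s'%cam); print(cam,[(np.round(x['centre'],4).tolist(),round(x['p'],2)) for x in r[:5]])
```

```text
t 19.05 p [ 0.4016 -0.325   0.2989] xt [0.063 0.998 0.004] zt [ 0.003  0.004 -1.   ] q [ 0.89   0.249 -0.382  1.915  0.104  0.997  0.398] F [ 0.7 15.1 17.8] g 0.15
[  5.8 -32.9   4.6 -22.9   3.7  -1.6   0.4]
scene knob_top [([0.4618, -0.3604, 0.1664], 0.4)]
scene handle_bar [([0.4023, -0.3046, 0.2491], 0.8), ([0.391, -0.2649, 0.0054], 0.55)]
scene tab [([0.4963, -0.342, 0.1597], 0.58)]
wrist [([0.3908, -0.2641, 0.0016], 0.86), ([0.3751, -0.2668, 0.0206], 0.77)]
scene [([0.4688, -0.2714, 0.0106], 0.56), ([0.3887, -0.2622, 0.0052], 0.45)]
```

View pics/wrist17.png

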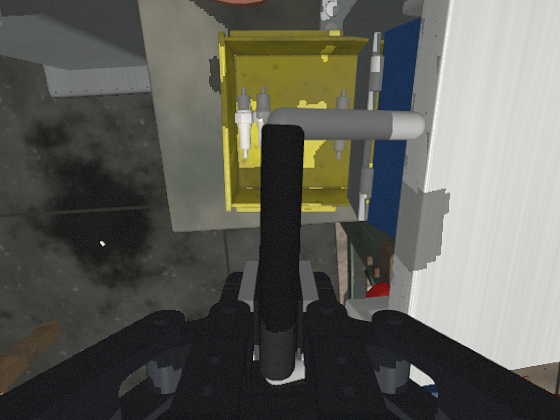

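Run:
```python
from h import *
im=cv2.imread('pics/scene17.png'); cv2.imwrite('pics/s17c.png',cv2.resize(im[130:310,270:450],None,fx=3.3,fy=3.3,interpolation=cv2.INTER_CUBIC))
```

```text
(no output)
```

View pics/s17c.png

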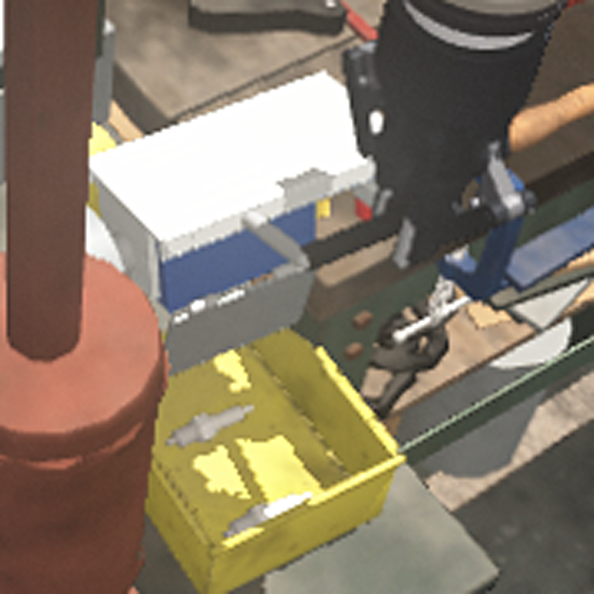

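move_arm([
  [0.1, 0.3, -0.5],
  [0.2, 0.8, -1.2],
  [0.3, 1.45, -1.85],
  [0.3, 2.1, -2.45],
  [0.3, 2.8, -3.0],
], gripper=[0.05, 0.05, 0.05, 0.05, 0.05], twist=[0, 0, 0, 0, 0])

```text
t: 19.82
eef_pos: [0.4257, -0.3269, 0.3253]
tool_rot: [-0.003, 0.73, 0.683, -0.001]
contact_force: [-3.5, 5.4, -6.8]
gripper_width: 0.144
```

Run:
```python
from h import *
o,R=st()
```

```text
t 19.82 p [ 0.4257 -0.3269  0.3253] xt [0.067 0.998 0.003] zt [-0.006  0.004 -1.   ] q [ 0.862  0.258 -0.384  1.837  0.109  1.074  0.37 ] F [-3.5  5.4 -6.8] g 0.144
```

move_arm([
  [0.1, 0.8, -0.5],
  [0.1, 1.6, -0.9],
  [0.1, 2.45, -1.25],
  [0.1, 3.35, -1.5],
  [0.1, 4.25, -1.7],
], gripper=[0.05, 0.05, 0.05, 0.05, 0.05], twist=[0, 0, 0, 0, 0])

```text
t: 20.23
eef_pos: [0.4687, -0.3305, 0.3451]
tool_rot: [-0.001, 0.731, 0.683, -0.001]
contact_force: [-10.2, 2.3, 13.5]
gripper_width: 0.15
```

move_arm([
  [0, 0.9, -0.1],
  [0, 1.85, -0.1],
  [0, 2.75, 0],
  [0, 3.65, 0.1],
  [0, 4.5, 0.35],
], gripper=[0.05, 0.05, 0.05, 0.05, 0.05], twist=[0, 0, 0, 0, 0])

```text
t: 20.65
eef_pos: [0.5143, -0.3344, 0.3415]
tool_rot: [0.0, 0.731, 0.682, -0.001]
contact_force: [-4.1, -1.7, 4.2]
gripper_width: 0.149
```

Run:
```python
from h import *
o,R=st(); print(np.round(o['joint_torque'],1))
snap('scene','scene18.png')
for cam in ['scene']:
    for n in ['knob_top','handle_bar','tab']:
        r=spot_point(n,cam); print(cam,n,[(np.round(x['centre'],4).tolist(),round(x['p'],2)) for x in r[:2]])
```

```text
t 20.65 p [ 0.5143 -0.3344  0.3415] xt [ 0.069  0.998 -0.002] zt [-0.001 -0.002 -1.   ] q [ 0.768  0.372 -0.385  1.645  0.153  1.154  0.275] F [-4.1 -1.7  4.2] g 0.149
[ -1.3 -51.6  -5.1 -29.3  -0.7  -1.5   0.3]
scene knob_top [([0.4589, -0.3616, 0.204], 0.6)]
scene handle_bar [([0.5179, -0.3177, 0.2921], 0.7)]
scene tab [([0.4651, -0.3406, 0.1698], 0.86)]
```

View pics/scene18.png

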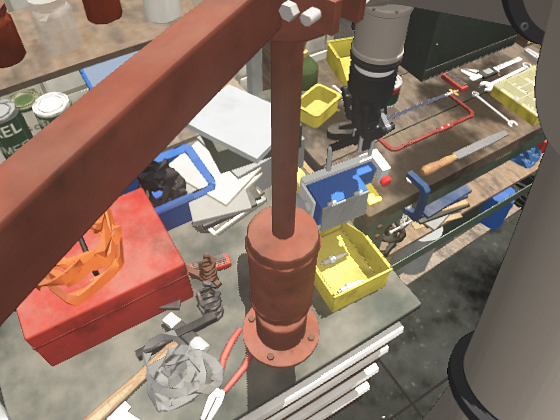

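move_arm([
  [0, 0.9, 0.3],
  [0, 1.75, 0.65],
  [0, 2.55, 1.1],
  [0, 3.3, 1.6],
  [0, 4.05, 2.2],
], gripper=[0.05, 0.05, 0.05, 0.05, 0.05], twist=[0, 0, 0, 0, 0])

```text
t: 21.27
eef_pos: [0.5539, -0.3378, 0.3183]
tool_rot: [0.0, 0.731, 0.682, -0.001]
contact_force: [-4.0, -5.4, 3.0]
gripper_width: 0.148
```

move_arm([
  [0, 0.65, 0.65],
  [0, 1.25, 1.35],
  [0, 1.8, 2.1],
  [0, 2.3, 2.9],
  [0, 2.7, 3.7],
], gripper=[0.05, 0.05, 0.05, 0.05, 0.05], twist=[0, 0, 0, 0, 0])

```text
t: 21.68
eef_pos: [0.5811, -0.3401, 0.2813]
tool_rot: [0.001, 0.731, 0.682, -0.001]
contact_force: [-3.2, -7.0, 4.4]
gripper_width: 0.148
```

Run:
```python
from h import *
o,R=st(); print(np.round(o['joint_torque'],1))
snap('scene','scene19.png')
for cam in ['scene']:
    for n in ['knob_top','handle_bar','tab']:
        r=spot_point(n,cam); print(cam,n,[(np.round(x['centre'],4).tolist(),round(x['p'],2)) for x in r[:2]])
```

```text
t 21.68 p [ 0.5811 -0.3401  0.2813] xt [ 0.07   0.998 -0.003] zt [-0.001 -0.003 -1.   ] q [ 0.692  0.521 -0.368  1.562  0.206  1.097  0.205] F [-3.2 -7.   4.4] g 0.148
[ -4.6 -59.   -8.7 -26.2  -1.8  -0.6   0.3]
scene knob_top [([0.478, -0.3674, 0.2191], 0.58)]
scene handle_bar [([0.5845, -0.3216, 0.2417], 0.73)]
scene tab [([0.4578, -0.3355, 0.1939], 0.78)]
```

View pics/scene19.png

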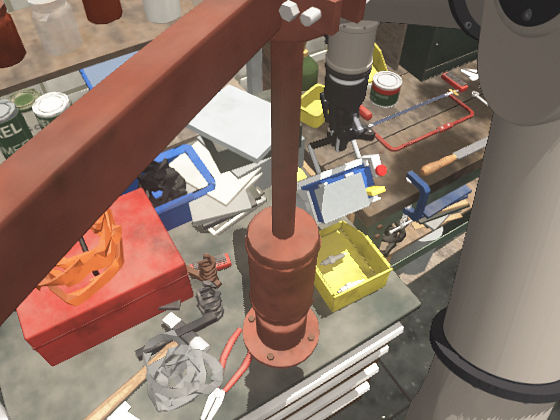

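move_arm([
  [0, 0.4, 0.8],
  [0, 0.7, 1.6],
  [0, 0.95, 2.4],
  [0, 1.1, 3.2],
  [0, 1.2, 3.9],
], gripper=[0.05, 0.05, 0.05, 0.05, 0.05], twist=[0, 0, 0, 0, 0])

```text
t: 22.3
eef_pos: [0.5919, -0.3409, 0.2416]
tool_rot: [-0.0, 0.731, 0.682, -0.002]
contact_force: [-6.7, -4.7, 5.9]
gripper_width: 0.147
```

move_arm([
  [0, 0, 0.3],
  [0, 0, 0.6],
  [0, 0, 0.6],
], gripper=[0.05, 0.05, 0.05], twist=[0, 0, 0])

```text
t: 22.55
eef_pos: [0.5921, -0.3408, 0.2392]
tool_rot: [0.0, 0.732, 0.682, -0.002]
contact_force: [-13.2, -1.0, 21.2]
gripper_width: 0.146
```

Run:
```python
from h import *
o,R=st()
snap('scene','scene20.png')
for cam in ['scene']:
    for n in ['knob_top','handle_bar','tab']:
        r=spot_point(n,cam); print(cam,n,[(np.round(x['centre'],4).tolist(),round(x['p'],2)) for x in r[:2]])
```

```text
t 22.55 p [ 0.5921 -0.3408  0.2392] xt [ 0.07   0.998 -0.004] zt [-0.002 -0.003 -1.   ] q [ 0.675  0.576 -0.358  1.573  0.228  1.035  0.183] F [-13.2  -1.   21.2] g 0.146
scene knob_top [([0.4946, -0.3679, 0.2178], 0.49)]
scene handle_bar [([0.5932, -0.3237, 0.199], 0.76)]
scene tab [([0.4669, -0.3378, 0.2014], 0.72)]
```

move_arm([
  [0, -0.1, -0.4],
  [0, -0.1, -0.4],
  [0, -0.1, -0.4],
  [0, -0.1, -0.4],
  [0, -0.1, -0.4],
], gripper=[0.05, 0.4, 0.4, 0.4, 0.4], twist=[0, 0, 0, 0, 0])

```text
t: 23.17
eef_pos: [0.5932, -0.3372, 0.2395]
tool_rot: [-0.001, 0.73, 0.683, 0.0]
contact_force: [0.3, -0.0, -0.9]
gripper_width: 0.403
```

move_arm([
  [0, 0, -2],
  [0, 0, -4],
  [0, 0, -6],
  [0, 0, -8],
  [-3, 0, -9],
], gripper=[0.4, 0.4, 0.4, 0.4, 0.4], twist=[0, 0, 0, 0, 0])

```text
t: 23.58
eef_pos: [0.5944, -0.3607, 0.3332]
tool_rot: [0.0, 0.727, 0.687, 0.003]
contact_force: [1.7, 1.1, -0.2]
gripper_width: 0.4
```

Run:
```python
from h import *
o,R=st()
s=snap('scene','scene21.png');w=snap('wrist','wrist21.png')
for cam in ['scene','wrist']:
    for n in ['knob_top','handle_bar','tab','plug_box','plug','catch_bin','tape_measure','hex_keys']:
        r=spot_point(n,cam); print(cam,n,[(np.round(x['centre'],4).tolist(),round(x['p'],2)) for x in r[:4]])
im=s['pixels'][:,:,::-1]; cv2.imwrite('pics/s21c.png',cv2.resize(im[130:310,270:450],None,fx=3.3,fy=3.3,interpolation=cv2.INTER_CUBIC))
```

```text
t 23.58 p [ 0.5944 -0.3607  0.3332] xt [0.057 0.998 0.004] zt [ 0.005  0.004 -1.   ] q [ 0.708  0.516 -0.373  1.448  0.188  1.211  0.257] F [ 1.7  1.1 -0.2] g 0.4
scene knob_top [([0.4905, -0.3649, 0.2237], 0.67)]
scene handle_bar [([0.5942, -0.3223, 0.1997], 0.92)]
scene tab [([0.4668, -0.3377, 0.2035], 0.66)]
scene plug_box [([0.4998, -0.2936, 0.1571], 0.79)]
scene plug [([0.4673, -0.2705, 0.0134], 0.64), ([0.3894, -0.2638, 0.0034], 0.41), ([0.5016, -0.2926, 0.1585], 0.3)]
scene catch_bin [([0.4492, -0.2683, -0.0015], 0.58)]
scene tape_measure [([0.6892, -0.3106, -0.0011], 0.46)]
scene hex_keys [([0.5891, -0.0394, -0.001], 0.83)]
wrist knob_top [([0.4885, -0.3673, 0.2247], 0.76)]
wrist handle_bar [([0.5983, -0.3194, 0.2013], 0.57), ([0.515, -0.3688, 0.1756], 0.21)]
wrist tab [([0.4686, -0.3399, 0.2041], 0.8)]
wrist plug_box [([0.5009, -0.2912, 0.1582], 0.91)]
wrist plug [([0.4639, -0.3399, 0.204], 0.75)]
wrist catch_bin []
wrist tape_measure [([0.6939, -0.3112, 0.0028], 0.81), ([0.5928, -0.321, 0.1977], 0.33)]
wrist hex_keys []
```

View pics/s21c.png

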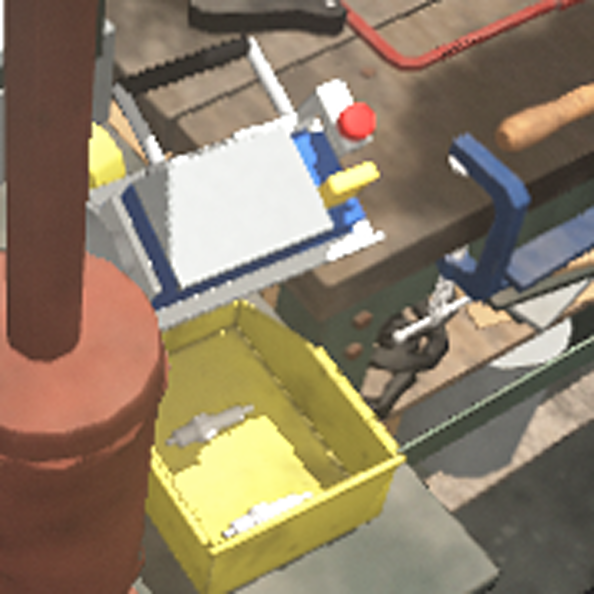

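View pics/wrist21.png

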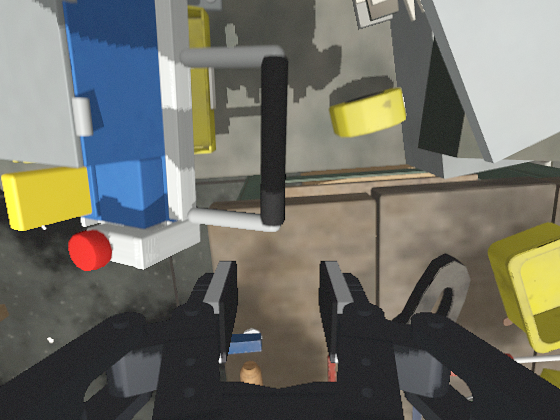

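move_arm([
  [-3, 0, -1],
  [-6, -2, -1],
  [-9, -5, -1],
  [-12, -8, -1],
  [-14, -11, -1],
], gripper=[0.4, 0.4, 0.4, 0.4, 0.4], twist=[0, 0, 0, 0, 0])

```text
t: 24.9
eef_pos: [0.4698, -0.5031, 0.3397]
tool_rot: [0.0, 0.731, 0.682, -0.0]
contact_force: [-0.3, 0.0, -0.5]
gripper_width: 0.4
```

move_arm([
  [-1, -4, 0],
  [-2, -8, 0],
  [-3, -12, 0],
  [-3, -12, 0],
  [-3, -12, 0],
], gripper=[0.4, 0.4, 0.4, 0.4, 0.4], twist=[0, 0, 0, 0, 0])

```text
t: 25.32
eef_pos: [0.3465, -0.5241, 0.3403]
tool_rot: [0.0, 0.732, 0.681, -0.001]
contact_force: [1.4, 0.1, 0.2]
gripper_width: 0.396
```

Run:
```python
from h import *
o,R=st()
s=snap('top','top22.png'); snap('wrist','wrist22.png'); snap('scene','scene22.png')
for cam in ['top','wrist','scene']:
    r=spot_point('plug',cam); print(cam,[(np.round(x['centre'],4).tolist(),round(x['p'],2)) for x in r[:4]])
```

```text
t 25.32 p [ 0.3465 -0.5241  0.3403] xt [ 0.073  0.997 -0.001] zt [-0.001 -0.001 -1.   ] q [ 1.127  0.391 -0.32   1.614  0.133  1.158  0.702] F [1.4 0.1 0.2] g 0.396
top [([0.3797, -0.2659, 0.0171], 0.55), ([0.4724, -0.2706, 0.0137], 0.52), ([0.3902, -0.2624, -0.0007], 0.45)]
wrist []
scene [([0.4665, -0.2711, 0.0122], 0.56), ([0.3895, -0.2631, 0.0032], 0.4)]
```

View pics/top22.png

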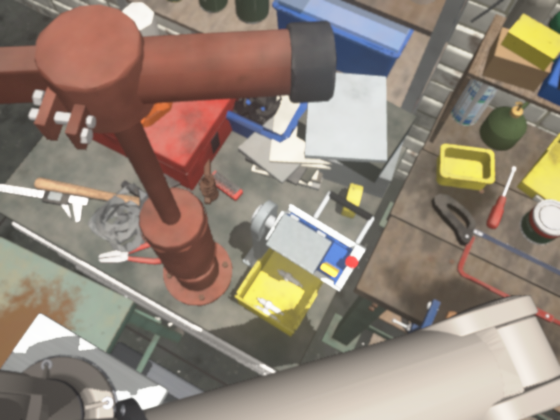

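View pics/wrist22.png

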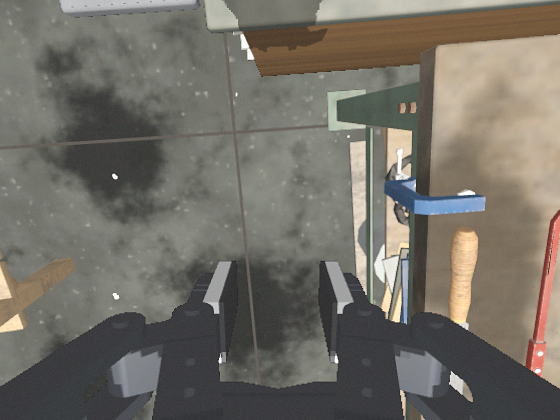

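Run:
```python
from h import *
print(hand_in()); st()
```

```text
the job is handed in; nothing more can be done
None
the job is handed in; nothing more can be done
```

The job is done and handed in at about 25 s of the 70 s allowed. No verdict is reported, so what follows is what I measured or saw.

- **Latch:** I pressed the knob down to a hard stop, at about 32 N. The knob top ended at z ≈ 0.222 m, down from 0.239 m, and it is still there at the end (0.223 to 0.225 m).
- **Tug:** I gripped the tab with the tool vertical, because the moves cannot tilt it. On the first pull the finger came within about 1 mm of the knob. I gripped again about 5 mm nearer the box and pulled with 10 to 12 N. The box hardly moved, so it was bearing on the blade.
- **Tipping:** I swung the cradle by the handle bar to the far stop. A picture showed the lid hanging open and the plugs fallen out. I then swung it back until it pressed on the rest stop.
- **Last checks:**
  - The top camera shows three plugs in the bin, at x, y ≈ (0.380, -0.266), (0.390, -0.262) and (0.472, -0.271) m.
  - The lid looks shut, the handle is back at its first position, and the arm is clear of everything.
  - The tape measure and hex keys are where they were, within about 3 mm.
- **Not confirmed:**
  - The networks never located the paste tin, so I have no number for it; the arm stayed well above the work surface.
  - The scene camera finds only two of the three plugs in the bin. The third lies close beside one of those two.

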